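Pack away the stamps kept behind the pencil tidy

TASK

Pack the wooden stamps away: move the pencil tidy off its cork mat to get at the stamps standing behind it, then put every stamp on the table into the open case, so that nothing stands above its rim, and shut the lid fully. The pencil tidy must end standing squarely on its mat again, and the other things on the table stay where they are.

Things in the scene. Friction and masses are not known exactly. Their poses are not given: they have to be found in the camera images.
- tidy: pencil tidy, the blocker: a pale wooden block 52 (its x) x 180 (its y) x 110 mm high, 0.35 to 0.7 kg, with two pencils sticking up at each end (56 to 84 mm from the middle along y) to 165 mm above its underside; between them the top is clear, so it can be gripped across its 52 mm thickness at the middle. Origin at the centre of its underside, z up.
- mat: cork mat fixed to the table, 76 (x) x 204 (y) x 3 mm, on which the tidy stands centred and parallel at the start. Origin at the centre of its underside; its +x side points away from the robot, to the stamps behind. The table to the right of the mat's near edge (about 230 mm in -y and 80 mm nearer the robot from the mat's centre) is kept free.
- stamp1: wooden hand stamp: pale base block 44 x 34 x 16 mm with a dark upright ridge handle 36 x 16 mm rising 26 mm above it, 42 mm tall in all, 50 g. Origin at the centre of its bounding box, 21 mm above its underside; its x axis runs along the ridge and the base's long side, y across the ridge, z up through the handle. Stands behind the pencil tidy (on its far side). May be absent.
- stamp2: wooden hand stamp: pale base block 44 x 34 x 16 mm with a dark upright ridge handle 36 x 16 mm rising 26 mm above it, 42 mm tall in all, 50 g. Origin at the centre of its bounding box, 21 mm above its underside; its x axis runs along the ridge and the base's long side, y across the ridge, z up through the handle. Stands behind the pencil tidy (on its far side). May be absent.
- stamp3: wooden hand stamp: pale base block 44 x 34 x 16 mm with a dark upright ridge handle 36 x 16 mm rising 26 mm above it, 42 mm tall in all, 50 g. Origin at the centre of its bounding box, 21 mm above its underside; its x axis runs along the ridge and the base's long side, y across the ridge, z up through the handle. Stands behind the pencil tidy (on its far side). May be absent.
- stamp4: wooden hand stamp: pale base block 44 x 34 x 16 mm with a dark upright ridge handle 36 x 16 mm rising 26 mm above it, 42 mm tall in all, 50 g. Origin at the centre of its bounding box, 21 mm above its underside; its x axis runs along the ridge and the base's long side, y across the ridge, z up through the handle. Left out on the table, between tidy and case, farther back. May be absent.
- stamp5: wooden hand stamp: pale base block 44 x 34 x 16 mm with a dark upright ridge handle 36 x 16 mm rising 26 mm above it, 42 mm tall in all, 50 g. Origin at the centre of its bounding box, 21 mm above its underside; its x axis runs along the ridge and the base's long side, y across the ridge, z up through the handle. Left out on the table, right of the tidy, farther back. May be absent.
- stamp6: wooden hand stamp: pale base block 44 x 34 x 16 mm with a dark upright ridge handle 36 x 16 mm rising 26 mm above it, 42 mm tall in all, 50 g. Origin at the centre of its bounding box, 21 mm above its underside; its x axis runs along the ridge and the base's long side, y across the ridge, z up through the handle. Left out on the table, a few centimetres beyond the row behind the tidy. May be absent.
- case_in (a point): centre of the inner floor of the stamp case, a grey box fixed to the table: inside 140 (x) x 190 (y) x 54 mm deep, walls and floor 4 mm, rim 58 mm above the table. The lid is hinged along the rim on its +x side, which faces away from the robot. z up.
- lid (a joint): lid angle in rad: 0 shut flat on the rim, growing as it opens, stop at 2.0. It starts open, past upright. The lid is a flat plate 148 x 198 x 6 mm, 150 g, without a knob; its hinge is stiff (about 0.16 N m of friction), so it stays where it is left. It can be pushed shut from its outer side.
- lid_hinge (a point): middle of the hinge line (0.5 mm above the rim, 74 mm in +x of case_in). The lid's own frame: -x runs from the hinge to the free edge, y along the hinge line, z out of the lid's outer face.
- lid_edge (a point): middle of the lid's free edge, 148 mm from the hinge line, mid thickness.
- paint_a: poster paint bottle, 64 mm diameter, 190 mm tall; bystander. Origin at the underside.
- paint_b: poster paint bottle, 64 mm diameter, 180 mm tall; bystander. Origin at the underside.
- drink: clear drinking bottle, 72 mm diameter, 220 mm tall; bystander. Origin at the underside.
- tape: roll of masking tape lying flat, 90 mm diameter, 24 mm high; bystander. Origin at the underside.
- eraser: white eraser block 25 x 58 x 14 mm, no handle, not a stamp; bystander. Origin at the underside.
- jar: small white glue jar, 44 mm diameter, 50 mm tall; bystander. Origin at the underside.
Not all that is in view belongs to the job. What is shaped like the stamp5 but pink or yellow is not meant.

How it is judged (in metres and radians):
On the way, in this order (a step that is already met when the one before it is completed fails the run):
1. the pencil tidy is moved aside, off its mat (horizontal distance between tidy and mat above 0.07 m), for 0.2 s.
2. every stamp lies in the open case, none above the rim (x of stamp1 in the frame of case_in between -0.07 and 0.07 m and y of stamp1 in the frame of case_in between -0.095 and 0.095 m and z of stamp1 in the frame of case_in between 0 and 0.031 m and x of stamp2 in the frame of case_in between -0.07 and 0.07 m and y of stamp2 in the frame of case_in between -0.095 and 0.095 m and z of stamp2 in the frame of case_in between 0 and 0.031 m and x of stamp3 in the frame of case_in between -0.07 and 0.07 m and y of stamp3 in the frame of case_in between -0.095 and 0.095 m and z of stamp3 in the frame of case_in between 0 and 0.031 m and x of stamp4 in the frame of case_in between -0.07 and 0.07 m and y of stamp4 in the frame of case_in between -0.095 and 0.095 m and z of stamp4 in the frame of case_in between 0 and 0.031 m and x of stamp5 in the frame of case_in between -0.07 and 0.07 m and y of stamp5 in the frame of case_in between -0.095 and 0.095 m and z of stamp5 in the frame of case_in between 0 and 0.031 m and x of stamp6 in the frame of case_in between -0.07 and 0.07 m and y of stamp6 in the frame of case_in between -0.095 and 0.095 m and z of stamp6 in the frame of case_in between 0 and 0.031 m and value of joint lid above 0.5 rad), for 0.2 s.
3. the lid is shut (value of joint lid below 0.06 rad), for 0.2 s.
At the end, for the whole second after the job is handed in: every stamp is inside the case below the rim, the lid is shut (under 0.06 rad), and the pencil tidy stands upright on its mat, within 20 mm of the mat's centre and 0.17 rad (10 degrees) of parallel to it, at rest (x of stamp1 in the frame of case_in between -0.07 and 0.07 m and y of stamp1 in the frame of case_in between -0.095 and 0.095 m and z of stamp1 in the frame of case_in between 0 and 0.031 m and x of stamp2 in the frame of case_in between -0.07 and 0.07 m and y of stamp2 in the frame of case_in between -0.095 and 0.095 m and z of stamp2 in the frame of case_in between 0 and 0.031 m and x of stamp3 in the frame of case_in between -0.07 and 0.07 m and y of stamp3 in the frame of case_in between -0.095 and 0.095 m and z of stamp3 in the frame of case_in between 0 and 0.031 m and x of stamp4 in the frame of case_in between -0.07 and 0.07 m and y of stamp4 in the frame of case_in between -0.095 and 0.095 m and z of stamp4 in the frame of case_in between 0 and 0.031 m and x of stamp5 in the frame of case_in between -0.07 and 0.07 m and y of stamp5 in the frame of case_in between -0.095 and 0.095 m and z of stamp5 in the frame of case_in between 0 and 0.031 m and x of stamp6 in the frame of case_in between -0.07 and 0.07 m and y of stamp6 in the frame of case_in between -0.095 and 0.095 m and z of stamp6 in the frame of case_in between 0 and 0.031 m and value of joint lid below 0.06 rad and horizontal distance between tidy and mat below 0.02 m and angle between the x axis of tidy and the x axis of mat, either way round below 0.17 rad and angle between tidy's own z axis and vertical below 0.08 rad and height (world z) of tidy below 0.008 m and linear speed of tidy below 0.02 m/s); the robot touches nothing.
It fails at once if another thing on the table (bottle, tape, eraser, jar) is pushed more than 50 mm from its place (distance of any of paint_a, paint_b, drink, tape, eraser, jar from where it was at the start of the episode above 0.05 m).
Of stamp1, stamp2, stamp3, stamp4, stamp5, stamp6 only 4 to 6 are there at a start; the rules pass over those that are not, and their reading is None.
At some moment in a run one of stamp1, stamp2, stamp3, stamp4, stamp5, stamp6 may be knocked a few centimetres aside while the robot is not near it.
Once in a run the grip may slacken for a moment while it holds something.
It also fails if it takes over 200 s, if anything falls off the work surface, if the arm or the gripper's body presses on something with over 40 N, if the wrist force passes 120 N, or if a joint passes its speed limit or range.

ROBOT

A 7-joint arm with a two-finger parallel gripper is mounted at the origin on the work surface. World frame = base frame: x ahead of the robot, y to its left, z up, the work surface at z = 0. Lengths are in mm, angles in rad, forces in N, time in s.
With the tool pointing down it reaches from about 400 to 900 mm from the base axis. Payload 5.5 kg.
Tool frame: the origin (TCP) lies on the front face of the gripper's body, between the roots of the fingers; the fingertips stand 73 mm ahead of it and the grasp point (between the pads) lies 54 mm ahead of it; z points along the fingers, y is the direction in which the jaws open and shut (so a half turn about z gives the same grasp; the last joint's range is limited). The gripper opens to 85 mm and grips with 20 to 120 N. Pads are 22 mm wide; open, the fingers measure 114 mm over their backs; the gripper's body (76 mm by 85 mm) begins 54 mm behind the grasp point. The pads swing forward as they close: fully open they stand 13 mm farther back than shut.
Start: joints at [1.502, 0.501, -0.427, 1.55, 0.221, 1.138, -0.21], TCP at [211.765, -614.536, 303.91] pointing down, gripper open.
Joint ranges: [-2.88, 2.88], [-0.31, 2.03], [-1.54, 1.56], [0.2, 2.42], [-1.41, 4.55], [0.19, 2.02], [-2.57, 2.57]. Speed limits (rad/s): [2.57, 2.57, 3.14, 3.14, 3.14, 3.14, 3.14].

INTERFACE

Orientations are given as a unit quaternion [x, y, z, w].
In Python, from bench import r, imaging, sign_off gives the robot as it stands. The module is installed in compiled form; this text tells all that it offers.
- The arm moves only by the tool send_rows, never from a script. Its argument "rows" is a list of rows, each a list of 2 entries, a list of its own where there are three numbers: the shift along the tool's x, y, z in cm, then the turn, a rotation vector about the tool's x, y, z in rad. A call has 1 to 12 rows; each row shifts and turns the pose as measured when the row begins, along the tool's axes as they then stand; what a row does not reach is not made up. A row lasts 1/12 s, in which the tool goes at most 41.7 mm and 7.16 degrees, less where a joint would pass 70% of its speed; a pose out of reach is approached as far as the arm can. A call with a gripper value outside its range is refused whole. "hand" is the opening, from -1 (shut) to 1 (fully open), so that 0 is half open, set as the call begins (left out, the last holds). The fingers move at their own pace and stop on an object; the grip force is fixed at half the most. Time passes only in rows, so rows that do not move let the fingers close. It gives the time, the measured TCP pose, the force and the opening at its end, in the units of the state.
- r.observe(): the state, without advancing time (a new reading comes with each control period).
- imaging.capture(name): name is "scene" or "top" or "wrist"; returns the picture (384x512x3 uint8, red, green, blue); there is no depth.
- imaging.get_calibration(name): a dict with "K" (3x3 intrinsics, pixels), "eye" and "orientation" of the camera in the world. Camera axes: x right, y up, looking along -z (the intrinsics and any distortion apply to the point x, -y, -z); pixel columns grow to the right and rows downward; lengths in mm; the calibration is good to about 2 mm. A picture is of the moment at which its call begins: read the wrist's pose just before it. get_calibration takes no time and is no camera call; for the wrist camera it gives the pose at the moment of the call.
- sign_off(): hands the job in, once; it reports no verdict.
The state is a dict: "clock": time; "joint_pos": joint angles; "qd": joint speeds; "tau": joint torques, N m; "tcp_pos": TCP position; "tool_rot": TCP orientation; "contact_force": force on the tool from outside, world axes, zero at the start; "moment": the same for the moment, N m; "finger_gap": opening from 0.0 (shut) to 1.0 (fully open).
Only numpy, scipy, OpenCV 4.12 (cv2) and the standard library are available. Lean on these libraries where they do the work, as an engineer would, in place of code of your own. Each camera call takes 0.05 s, during which the arm holds its last target. There are 200 camera calls.

## Working session

There is one attempt and no reset: what is moved stays moved. The work goes in short steps, Python scripts to look and compute and a tool call to move; the robot and the scene stay as the last step left them, time stands still between calls to the robot, and variables do not carry over. Pictures are saved under pics/ and viewed, on a budget of 14 in all, crops included, one or two more only if the job needs it, and the job is handed in when it is done.

Besides the shell and the picture viewer there is one more tool, called after ">>>" by a JSON object that holds its "op" and its "data", one argument or row to a line. send_rows: Moves the arm, as the interface text tells. Its arguments: {"type":"object","properties":{"rows":{"type":"array"},"hand":{"type":"number"}},"required":["rows"]}

```bash
ls; mkdir -p pics; cat > h.py <<'E'
import numpy as np, cv2
from bench import r, imaging
from scipy.spatial.transform import Rotation as R
np.set_printoptions(precision=1,suppress=True)
def cap(n,save=None):
    c=imaging.get_calibration(n); im=imaging.capture(n)
    if save: cv2.imwrite('pics/'+save+'.png',im[:,:,::-1])
    return im,c
def ray(c,uv):
    K=np.array(c['K']); d=np.linalg.inv(K)@np.array([uv[0],uv[1],1.]); d=np.array([d[0],-d[1],-d[2]])
    return np.array(c['eye'],float), R.from_quat(c['orientation']).apply(d)
def onz(c,uv,z):
    e,d=ray(c,uv); return e+d*(z-e[2])/d[2]
def proj(c,p):
    q=R.from_quat(c['orientation']).inv().apply(np.array(p,float)-np.array(c['eye']))
    v=np.array(c['K'])@np.array([q[0],-q[1],-q[2]]); return v[:2]/v[2]
def two(c1,u1,c2,u2):
    e1,d1=ray(c1,u1);e2,d2=ray(c2,u2)
    s=np.linalg.lstsq(np.array([d1,-d2]).T,e2-e1,rcond=None)[0]
    a=e1+s[0]*d1;b=e2+s[1]*d2
    return (a+b)/2,np.linalg.norm(a-b)
def st():
    o=r.observe(); print(o['clock'],np.array(o['tcp_pos']),R.from_quat(o['tool_rot']).as_matrix().round(2).tolist(),o['finger_gap'],np.array(o['contact_force'])); return o
E
python3 - <<'E'
from h import *
st()
for n in('scene','top'):
    im,c=cap(n,n+'0'); print(n,c)
print(imaging.get_calibration('wrist'))
a=cv2.imread('pics/scene0.png');b=cv2.imread('pics/top0.png')
E
```

```text
pics
0.0 [ 211.5 -614.   302.9] [[0.95, 0.33, -0.0], [0.33, -0.95, 0.0], [0.0, -0.0, -1.0]] 0.9987002626553726 [ 0.9  0.3 -0.5]
scene {'K': array([[449.2,   0. , 259.9],
       [  0. , 449.2, 188.5],
       [  0. ,   0. ,   1. ]]), 'eye': array([1076.4, -891.2,  820.3]), 'orientation': array([0.4, 0.1, 0.2, 0.9])}
top {'K': array([[441. ,   0. , 254.9],
       [  0. , 441. , 195.9],
       [  0. ,   0. ,   1. ]]), 'eye': array([ 205.5,   47.5, 1627.3]), 'orientation': array([ 0.1, -0.1, -0.7,  0.7])}
{'K': array([[283.9,   0. , 253.9],
       [  0. , 283.9, 194.5],
       [  0. ,   0. ,   1. ]]), 'eye': array([ 287. , -587.9,  374.3]), 'orientation': array([-0.1,  0.1, -0.6,  0.8])}
```

View pics/scene0.png

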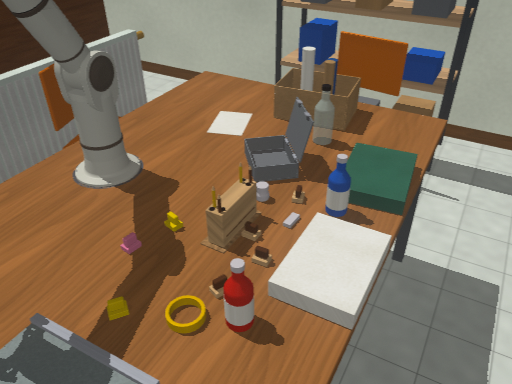

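View pics/top0.png

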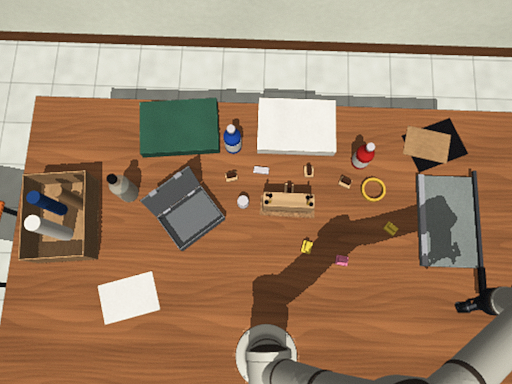

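The scene shows the tidy at (232,215), stamps near (252,230), (261,256), (298,193) and (219,287), the case at (272,150) with its lid open, the yellow and pink decoys at left, and bottles. Top shows the same: tidy (288,200), stamps (231,176), (309,170), (345,181), some behind the tidy around (290,187), case (187,212). I'll enlarge for details.

```bash
python3 - <<'E'
from h import *
a=cv2.imread('pics/scene0.png')[120:310,180:350];b=cv2.imread('pics/top0.png')[150:260,135:390]
a=cv2.resize(a,None,fx=3.15,fy=3.15,interpolation=cv2.INTER_CUBIC);b=cv2.resize(b,None,fx=3.1,fy=3.1,interpolation=cv2.INTER_CUBIC)
cv2.imwrite('pics/za.png',a);cv2.imwrite('pics/zb.png',b)
t=imaging.get_calibration('top');s=imaging.get_calibration('scene')
for n,u in dict(st4=(231,176),st6=(309,170),st5=(345,181)).items(): print(n,onz(t,u,30))
for n,u in dict(st4=(298,193),st6=(261,256),st5=(219,287)).items(): print(n,onz(s,u,30))
E
```

```text
st4 [639.4 152.2  30. ]
st6 [ 673.5 -140.    30. ]
st5 [ 635.7 -275.1   30. ]
st4 [643.5 143.3  30. ]
st6 [ 676.6 -153.5   30. ]
st5 [ 640.1 -292.9   30. ]
```

View pics/za.png

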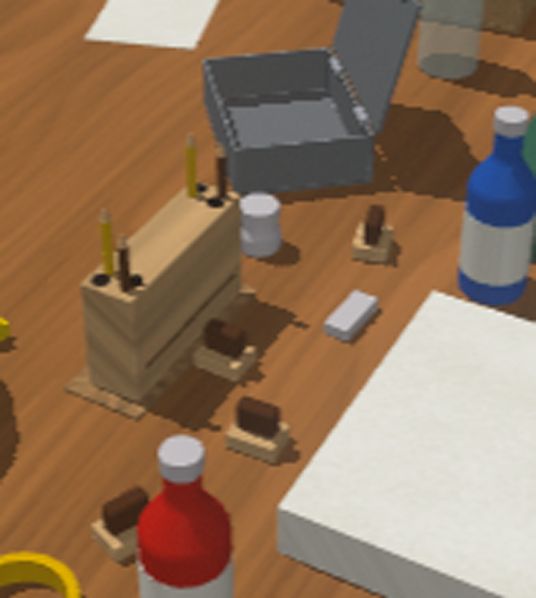

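View pics/zb.png

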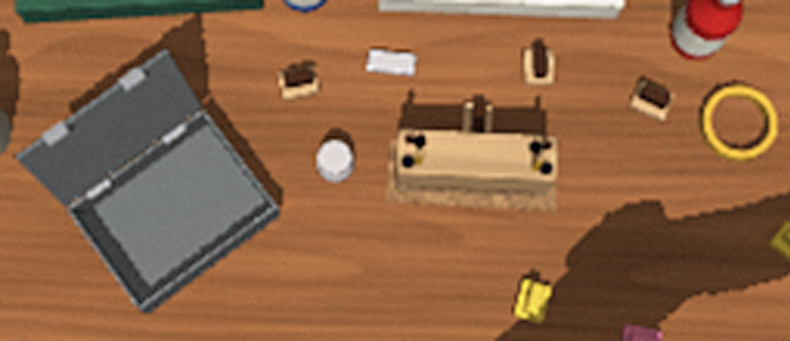

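There are four stamps: one behind the tidy, top-zoom (478,113), and three loose at (300,80), (540,62) and (653,97). The case is turned about 34°, and the tidy is nearly square to the world axes. I'll triangulate the key points from both views.

```bash
python3 - <<'E'
from h import *
t=imaging.get_calibration('top');s=imaging.get_calibration('scene')
T=lambda u:(135+(u[0]+.5)/3.1-.5,150+(u[1]+.5)/3.1-.5)
S=lambda u:(180+(u[0]+.5)/3.15-.5,120+(u[1]+.5)/3.15-.5)
P=dict(tidyFR=((556,188),(85,287)),tidyBL=((400,130),(240,202)),tidyBR=((557,135),(137,300)),st4=((300,72),(375,215)),st6=((541,50),(258,408)),st5=((656,92),(124,503)),stb=((479,105),(224,332)),
 caseNR=((147,310),(205,63)),caseHingeR=((209,113),(370,137)),caseFL=((278,210),(232,150)))
for n,(a,b) in P.items():
    p,e=two(t,T(a),s,S(b)); print(n,p,'miss',round(e,1))
# handle masks
for n,c in(('top',t),('scene',s)):
    im=cv2.imread(f'pics/{n}0.png')
    hsv=cv2.cvtColor(im,cv2.COLOR_BGR2HSV)
    m=((hsv[...,2]<75)&(hsv[...,1]>80)).astype(np.uint8)
    k,l,q,ce=cv2.connectedComponentsWithStats(m)
    print(n,[(ce[i].round(1).tolist(),int(q[i,4])) for i in range(1,k) if 15<q[i,4]<250 and 140<ce[i][0]<400 and 150<ce[i][1]<310])
E
```

```text
tidyFR [ 507.8 -147.3  107.3] miss 8.3
tidyBL [563.8  27.5 107.5] miss 3.9
tidyBR [ 564.3 -149.   117. ] miss 1.1
st4 [644.9 148.8  46.7] miss 4.5
st6 [ 679.3 -142.3   47.3] miss 13.1
st5 [ 636.3 -279.5   42.3] miss 6.8
stb [607.9 -69.8  46. ] miss 15.1
caseNR [356.3 311.9  58.1] miss 3.8
caseHingeR [588.5 253.8  60.9] miss 0.8
caseFL [475.6 166.4  59.5] miss 1.2
top [([308.7, 168.7], 32), ([230.9, 174.5], 33), ([345.9, 180.4], 27), ([288.8, 187.1], 40), ([302.8, 189.6], 58), ([277.4, 190.1], 34), ([344.5, 232.3], 38), ([287.5, 297.9], 31), ([285.2, 309.3], 24)]
scene [([250.2, 175.4], 27), ([298.3, 192.6], 35), ([380.4, 199.7], 217), ([219.9, 206.6], 39), ([250.7, 227.3], 109), ([261.6, 253.8], 77), ([219.3, 283.5], 83)]
```

```bash
cat >> h.py <<'E'
def plan(p,th,N=None,o=None):
    """constant row reaching world TCP p with tool x heading th (deg), tool down"""
    o=o or r.observe(); A=R.from_quat(o['tool_rot']).as_matrix()
    c,s=np.cos(np.radians(th)),np.sin(np.radians(th))
    B=np.array([[c,s,0],[s,-c,0],[0,0,-1.]])
    w=R.from_matrix(A.T@B).as_rotvec(); d=A.T@(np.array(p,float)-o['tcp_pos'])
    if N is None: N=int(np.ceil(max(np.linalg.norm(d)/38,np.linalg.norm(w)/.115,1)))
    M=sum(R.from_rotvec(w*k/N).as_matrix() for k in range(N))
    print('tcp',np.array(o['tcp_pos']),'N',N,'row',[(np.linalg.solve(M,d)/10).round(2).tolist(),(w/N).round(3).tolist()],'d_tool',d)
E
python3 -c "
from h import *
plan([536,-60,330],90,18)"
```

```text
tcp [ 211.5 -614.1  303. ] N 18 row [[3.78, -0.47, -0.15], [-0.0, -0.0, -0.069]] d_tool [ 487.3 -418.2  -26.3]
```

>>> {"op": "send_rows", "data": {
  "rows": [
    [[3.78,-0.47,-0.15],[0,0,-0.069]],
    [[3.78,-0.47,-0.15],[0,0,-0.069]],
    [[3.78,-0.47,-0.15],[0,0,-0.069]],
    [[3.78,-0.47,-0.15],[0,0,-0.069]],
    [[3.78,-0.47,-0.15],[0,0,-0.069]],
    [[3.78,-0.47,-0.15],[0,0,-0.069]],
    [[3.78,-0.47,-0.15],[0,0,-0.069]],
    [[3.78,-0.47,-0.15],[0,0,-0.069]],
    [[3.78,-0.47,-0.15],[0,0,-0.069]],
    [[3.78,-0.47,-0.15],[0,0,-0.069]],
    [[3.78,-0.47,-0.15],[0,0,-0.069]],
    [[3.78,-0.47,-0.15],[0,0,-0.069]]
  ],
  "hand": 1
}}

```text
clock: 1.1
tcp_pos: [508.0, -280.4, 312.5]
tool_rot: [0.833, 0.553, -0.003, -0.005]
contact_force: [2.2, -0.7, -0.6]
finger_gap: 1.001
```

```bash
python3 -c "
from h import *
plan([536,-60,320],90)"
```

```text
tcp [ 508.  -280.4  312.5] N 6 row [[3.71, -0.4, -0.12], [-0.002, -0.001, -0.066]] d_tool [214.  -59.8  -6.6]
```

>>> {"op": "send_rows", "data": {
  "rows": [
    [[3.7,-0.4,-0.1],[0,0,-0.066]],
    [[3.7,-0.4,-0.1],[0,0,-0.066]],
    [[3.7,-0.4,-0.1],[0,0,-0.066]],
    [[3.7,-0.4,-0.1],[0,0,-0.066]],
    [[3.7,-0.4,-0.1],[0,0,-0.066]],
    [[3.7,-0.4,-0.1],[0,0,-0.066]],
    [[0,0,0],[0,0,0]],
    [[0,0,0],[0,0,0]]
  ]
}}

```text
clock: 1.77
tcp_pos: [534.2, -37.2, 319.0]
tool_rot: [0.694, 0.72, 0.0, -0.008]
contact_force: [0.2, -0.8, -0.4]
finger_gap: 1.003
```

```bash
python3 -c "
from h import *
st();im,c=cap('wrist','w1');print(c['eye'])
plan([536,-60,320],90)"
```

```text
1.7667 [534.2 -37.2 319. ] [[-0.04, 1.0, -0.01], [1.0, 0.04, 0.01], [0.01, -0.01, -1.0]] 1.0033796526764143 [ 0.2 -0.8 -0.4]
[531.9  42.1 391.3]
tcp [534.1 -36.2 319.1] N 1 row [[-2.38, 0.1, -0.12], [-0.011, -0.013, 0.038]] d_tool [-23.8   1.   -1.2]
```

View pics/w1.png

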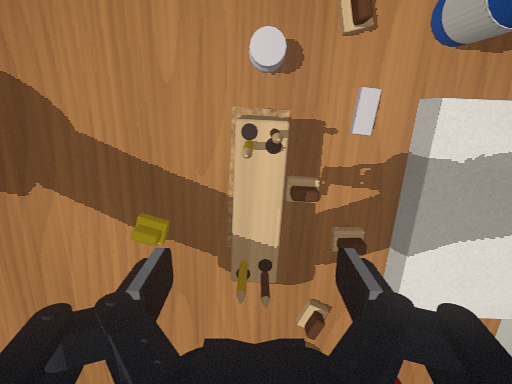

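The wrist view shows the tidy at (232–289, 118–280), its stamp behind at (305,190), st6 at (350,242), st5 at (314,318), st4 at (357,12), the jar at (268,48) and the eraser at (367,110). Next I'll turn these pixels into positions.

```bash
python3 - <<'E'
from h import *
im=cv2.imread('pics/w1.png')
import json
c=imaging.get_calibration('wrist'); t=imaging.get_calibration('top'); print(c['eye'])
for n,u,z in [('tidyTL',(237,118),113),('tidyTR',(290,121),113),('tidyBR',(279,279),113),('tidyL',(231,235),113),('matTL',(233,107),3)]:
    print(n,onz(c,u,z))
hsv=cv2.cvtColor(im,cv2.COLOR_BGR2HSV)
m=((hsv[...,2]<85)&(hsv[...,1]>90)&(hsv[...,1]<200)).astype(np.uint8)
k,l,q,ce=cv2.connectedComponentsWithStats(m)
print([(ce[i].round(1).tolist(),int(q[i,4])) for i in range(1,k) if 100<q[i,4]<900])
for n,w,tt in [('st4',(360,8),(230.9,174.5)),('stb',(306,194),(288.8,187.1)),('st6',(351,245),(308.7,168.7)),('st5',(315,321),(345.9,180.4))]:
    p,e=two(c,w,t,tt); print(n,p,round(e,1),onz(c,w,38),onz(t,tt,38))
cv2.imwrite('pics/zc.png',cv2.resize(im[110:300,200:390],None,fx=3,fy=3,interpolation=cv2.INTER_CUBIC))
E
```

```text
[531.7  43.  391.6]
tidyTL [513.3  30.7 113. ]
tidyTR [563.7  29.9 113. ]
tidyBR [ 564.5 -143.8  113. ]
tidyL [509.3 -91.4 113. ]
matTL [500.5  39.6   3. ]
[([358.4, 13.4], 230), ([273.5, 146.4], 102), ([300.9, 192.2], 275), ([351.0, 245.3], 374), ([160.1, 277.8], 637), ([264.6, 277.3], 284), ([313.6, 320.6], 197)]
st4 [647.6 154.1  14.4] 3.6 [638.6 147.2  38. ] [643.  152.3  38. ]
stb [600.7 -64.3  40.5] 2.2 [600.1 -64.8  38. ] [602.4 -64.8  38. ]
st6 [ 675.4 -139.5   29.7] 6.5 [ 668.8 -135.6   38. ] [ 676.2 -137.9   38. ]
st5 [ 638.9 -280.2   20.9] 3.1 [ 632.4 -265.1   38. ] [ 636.  -276.8   38. ]
```

```bash
python3 -c "
from h import *
plan([537.5,-58,319],90,2)"
```

```text
tcp [534.1 -36.2 319.1] N 2 row [[-1.09, 0.14, -0.0], [-0.005, -0.007, 0.019]] d_tool [-21.9   2.6  -0.2]
```

>>> {"op": "send_rows", "data": {
  "rows": [
    [[-1.1,0.15,0],[-0.005,-0.007,0.019]],
    [[-1.1,0.15,0],[-0.005,-0.007,0.019]],
    [[0,0,2.5],[0,0,0]],
    [[0,0,3],[0,0,0]],
    [[0,0,2.5],[0,0,0]],
    [[0,0,2],[0,0,0]],
    [[0,0,0],[0,0,0]]
  ]
}}

```text
clock: 2.4
tcp_pos: [540.1, -78.5, 215.2]
tool_rot: [0.718, 0.696, -0.003, 0.006]
contact_force: [-1.2, -1.1, 0.1]
finger_gap: 0.998
```

```bash
python3 -c "
from h import *
plan([537.5,-58,155],90)"
```

```text
tcp [540.1 -78.5 215.2] N 2 row [[1.05, -0.17, 3.0], [0.002, 0.006, -0.016]] d_tool [21.1 -3.5 59.9]
```

>>> {"op": "send_rows", "data": {
  "rows": [
    [[2.1,-0.3,0],[0,0,-0.032]],
    [[0,0,0],[0,0,0]],
    [[0,0,0],[0,0,0]]
  ]
}}

```text
clock: 2.65
tcp_pos: [537.7, -63.6, 214.4]
tool_rot: [0.711, 0.703, -0.004, 0.005]
contact_force: [-0.6, -0.7, -1.0]
finger_gap: 1.001
```

```bash
python3 -c "
from h import *
plan([537.5,-58,155],90);st()"
```

```text
tcp [537.7 -63.6 214.4] N 2 row [[0.31, -0.02, 2.97], [0.001, 0.007, -0.005]] d_tool [ 6.4 -0.4 59.4]
2.65 [537.7 -63.6 214.4] [[0.01, 1.0, 0.0], [1.0, -0.01, -0.01], [-0.01, 0.0, -1.0]] 1.0007688287972567 [-0.6 -0.7 -1. ]
```

>>> {"op": "send_rows", "data": {
  "rows": [
    [[0.4,0,2.5],[0,0.005,0]],
    [[0.2,0,2],[0,0.003,0]],
    [[0,0,1],[0,0,0]],
    [[0,0,0.5],[0,0,0]],
    [[0,0,0],[0,0,0]]
  ]
}}

```text
clock: 3.07
tcp_pos: [542.8, -62.3, 158.5]
tool_rot: [0.713, 0.701, 0.001, 0.008]
contact_force: [-0.1, -0.2, -0.1]
finger_gap: 1.0
```

```bash
python3 -c "
from h import *
plan([537.5,-58,155],90);st()"
```

```text
tcp [542.8 -62.3 158.5] N 1 row [[0.43, -0.54, 0.34], [0.012, 0.01, -0.018]] d_tool [ 4.3 -5.4  3.4]
3.0667 [542.8 -62.3 158.5] [[0.02, 1.0, 0.01], [1.0, -0.02, -0.01], [-0.01, 0.01, -1.0]] 1.0002868071087687 [-0.1 -0.2 -0.1]
```

>>> {"op": "send_rows", "data": {
  "rows": [
    [[0.4,-0.5,0.4],[0.01,0.01,-0.018]]
  ]
}}

```text
clock: 3.15
tcp_pos: [539.2, -58.9, 155.7]
tool_rot: [0.707, 0.707, 0.001, 0.002]
contact_force: [0.6, -0.1, 0.6]
finger_gap: 1.001
```

>>> {"op": "send_rows", "data": {
  "rows": [
    [[0,0,0],[0,0,0]],
    [[0,0,0],[0,0,0]],
    [[0,0,0],[0,0,0]],
    [[0,0,0],[0,0,0]],
    [[0,0,0],[0,0,0]],
    [[0,0,0],[0,0,0]],
    [[0,0,0],[0,0,0]],
    [[0,0,0],[0,0,0]]
  ],
  "hand": -1
}}

```text
clock: 3.82
tcp_pos: [538.2, -58.8, 157.1]
tool_rot: [0.707, 0.707, 0.001, 0.001]
contact_force: [-0.7, 0.3, -2.3]
finger_gap: 0.601
```

```bash
python3 -c "
from h import *
plan([537.5,-58,155],90);st()"
```

```text
tcp [538.2 -58.8 157.1] N 1 row [[0.08, -0.07, 0.21], [0.003, 0.0, 0.001]] d_tool [ 0.8 -0.7  2.1]
3.8167 [538.2 -58.8 157.1] [[-0.0, 1.0, 0.0], [1.0, 0.0, -0.0], [-0.0, 0.0, -1.0]] 0.6006907107699584 [-0.7  0.3 -2.3]
```

>>> {"op": "send_rows", "data": {
  "rows": [
    [[0,0,-1],[0,0,0]],
    [[0,0,-1.5],[0,0,0]],
    [[0,0,-2],[0,0,0]],
    [[0,0,-2],[0,0,0]],
    [[0,0,-1],[0,0,0]],
    [[0,0,0],[0,0,0]]
  ]
}}

```text
clock: 4.32
tcp_pos: [536.0, -58.3, 235.1]
tool_rot: [0.706, 0.708, -0.0, -0.001]
contact_force: [1.0, -0.8, -4.7]
finger_gap: 0.598
```

>>> {"op": "send_rows", "data": {
  "rows": [
    [[-1,-0.4,0],[0,0,0]],
    [[-2,-0.7,0],[0,0,0]],
    [[-2.5,-0.9,0],[0,0,0]],
    [[-2.5,-0.9,0],[0,0,0]],
    [[-2.5,-0.9,0],[0,0,0]],
    [[-2.5,-0.9,0],[0,0,0]],
    [[-2.5,-0.9,0],[0,0,0]],
    [[-2.5,-0.9,0],[0,0,0]],
    [[-2.5,-0.7,0],[0,0,0]],
    [[-1.5,-0.4,0],[0,0,0]],
    [[-0.7,-0.2,0],[0,0,0]],
    [[0,0,0],[0,0,0]]
  ]
}}

```text
clock: 5.32
tcp_pos: [443.6, -300.9, 223.6]
tool_rot: [0.706, 0.708, -0.004, -0.009]
contact_force: [-0.5, 0.7, -3.6]
finger_gap: 0.599
```

```bash
python3 -c "
from h import *
plan([458,-290,154],90);st();cap('wrist','w2')"
```

```text
tcp [ 443.6 -300.9  223.6] N 2 row [[0.52, 0.76, 3.47], [-0.009, -0.003, 0.001]] d_tool [10.3 15.6 69.4]
5.3167 [ 443.6 -300.9  223.6] [[-0.0, 1.0, -0.02], [1.0, 0.0, 0.01], [0.01, -0.02, -1.0]] 0.5994322932609155 [-0.5  0.7 -3.6]
```

```bash
python3 -c "
from h import *
t=imaging.get_calibration('top')
for u in [(307,246),(342,261),(390,228)]: print(onz(t,u,20))"
```

```text
[ 388.4 -136.7   20. ]
[ 338.8 -263.7   20. ]
[ 465.8 -440.9   20. ]
```

>>> {"op": "send_rows", "data": {
  "rows": [
    [[0.5,1,0],[-0.009,-0.003,0]],
    [[0.5,0.5,0],[-0.005,0,0]]
  ]
}}

```text
clock: 5.53
tcp_pos: [458.8, -288.4, 222.5]
tool_rot: [0.706, 0.708, 0.001, -0.004]
contact_force: [0.4, 0.5, -3.1]
finger_gap: 0.601
```

>>> {"op": "send_rows", "data": {
  "rows": [
    [[0,0,1.5],[-0.004,0,0]],
    [[0,0,2],[0,0,0]],
    [[0,0,1.5],[0,0,0]],
    [[0,0,0.8],[0,0,0]],
    [[0,0,0.3],[0,0,0]]
  ]
}}

```text
clock: 5.95
tcp_pos: [469.0, -274.6, 162.3]
tool_rot: [0.7, 0.715, 0.007, 0.001]
contact_force: [-0.7, 0.7, -3.7]
finger_gap: 0.601
```

```bash
python3 -c "
from h import *
plan([458,-290,154],90);st()"
```

```text
tcp [ 469.  -274.6  162.3] N 1 row [[-1.52, -1.14, 0.81], [0.011, -0.008, 0.021]] d_tool [-15.2 -11.4   8.1]
5.95 [ 469.  -274.6  162.3] [[-0.02, 1.0, 0.01], [1.0, 0.02, 0.01], [0.01, 0.01, -1.0]] 0.6008890190964629 [-0.7  0.7 -3.7]
```

>>> {"op": "send_rows", "data": {
  "rows": [
    [[0,0,0.2],[0,-0.005,0]],
    [[0,0,0.3],[0,0,0]],
    [[0,0,0.2],[0,0,0]],
    [[0,0,0.1],[0,0,0]]
  ]
}}

```text
clock: 6.28
tcp_pos: [471.8, -270.9, 155.0]
tool_rot: [0.697, 0.717, 0.006, 0.004]
contact_force: [-0.4, -0.3, -3.5]
finger_gap: 0.598
```

```bash
python3 -c "
from h import *
plan([458,-290,154],90);st()"
```

```text
tcp [ 471.8 -270.9  155. ] N 1 row [[-1.87, -1.44, 0.07], [0.014, -0.003, 0.027]] d_tool [-18.7 -14.4   0.7]
6.2833 [ 471.8 -270.9  155. ] [[-0.03, 1.0, 0.01], [1.0, 0.03, 0.0], [0.0, 0.01, -1.0]] 0.5983362366276528 [-0.4 -0.3 -3.5]
```

>>> {"op": "send_rows", "data": {
  "rows": [
    [[0,0,0.1],[0.01,0,0]],
    [[0,0,0.1],[0,0,0]]
  ]
}}

```text
clock: 6.45
tcp_pos: [472.2, -271.2, 154.0]
tool_rot: [0.698, 0.716, 0.002, 0.0]
contact_force: [-4.5, 2.2, 9.8]
finger_gap: 0.604
```

>>> {"op": "send_rows", "data": {
  "rows": [
    [[0,0,0],[0,0,0]],
    [[0,0,0],[0,0,0]],
    [[0,0,0],[0,0,0]],
    [[0,0,0],[0,0,0]],
    [[0,0,-0.5],[0,0,0]],
    [[0,0,-1],[0,0,0]],
    [[0,0,-2],[0,0,0]],
    [[0,0,-3],[0,0,0]],
    [[0,0,-3],[0,0,0]],
    [[0,0,-3],[0,0,0]],
    [[0,0,-2],[0,0,0]],
    [[0,0,-1],[0,0,0]]
  ],
  "hand": 1
}}

```text
clock: 7.45
tcp_pos: [472.0, -271.3, 320.5]
tool_rot: [0.697, 0.717, 0.003, 0.001]
contact_force: [-1.1, 0.1, -0.1]
finger_gap: 1.002
```

```bash
python3 -c "
from h import *
plan([600,-110,330],90);st()"
```

```text
tcp [ 472.  -271.3  320.5] N 6 row [[2.65, 2.18, -0.15], [0.001, -0.0, 0.005]] d_tool [157.7 132.5  -8.5]
7.45 [ 472.  -271.3  320.5] [[-0.03, 1.0, 0.01], [1.0, 0.03, 0.0], [0.0, 0.01, -1.0]] 1.0021405972458086 [-1.1  0.1 -0.1]
```

```bash
python3 -c "
from h import *
plan([585,-100,310],0,15);print(np.array(r.observe()['joint_pos']).round(2))"
```

```text
tcp [ 472.  -271.3  320.5] N 15 row [[1.51, -0.21, 0.07], [0.0, -0.0, 0.107]] d_tool [168.  117.7  11.4]
[ 1.2  0.4 -0.9  1.8  0.3  1.1  0.2]
```

>>> {"op": "send_rows", "data": {
  "rows": [
    [[1.5,-0.2,0],[0,0,0.107]],
    [[1.5,-0.2,0],[0,0,0.107]],
    [[1.5,-0.2,0],[0,0,0.107]],
    [[1.5,-0.2,0],[0,0,0.107]],
    [[1.5,-0.2,0],[0,0,0.107]],
    [[1.5,-0.2,0],[0,0,0.107]],
    [[1.5,-0.2,0],[0,0,0.107]],
    [[1.5,-0.2,0],[0,0,0.107]],
    [[1.5,-0.2,0],[0,0,0.107]],
    [[1.5,-0.2,0],[0,0,0.107]],
    [[1.5,-0.2,0],[0,0,0.107]],
    [[1.5,-0.2,0],[0,0,0.107]]
  ],
  "hand": 1
}}

```text
clock: 8.45
tcp_pos: [545.4, -116.4, 327.2]
tool_rot: [0.992, 0.124, 0.004, 0.004]
contact_force: [0.5, -0.1, -0.7]
finger_gap: 1.001
```

```bash
python3 -c "
from h import *
plan([585,-100,310],0);print(np.array(r.observe()['joint_pos']).round(2))"
```

```text
tcp [ 545.4 -116.4  327.2] N 3 row [[1.39, -0.33, 0.58], [0.003, -0.003, 0.083]] d_tool [42.3 -6.3 17.4]
[ 0.7  0.3 -0.7  1.8  0.2  1.1 -1.4]
```

>>> {"op": "send_rows", "data": {
  "rows": [
    [[1.4,-0.3,0.6],[0,0,0.08]],
    [[1.4,-0.3,0.6],[0,0,0.08]],
    [[1,-0.2,0.3],[0,0,0.05]],
    [[0,0,0],[0,0,0]],
    [[0,0,0],[0,0,0]]
  ]
}}

```text
clock: 8.87
tcp_pos: [584.3, -97.0, 312.0]
tool_rot: [1.0, 0.015, 0.005, 0.003]
contact_force: [-1.0, -0.5, -0.3]
finger_gap: 0.996
```

```bash
python3 -c "
from h import *
plan([585,-100,310],0);c=imaging.get_calibration('wrist');im,c2=cap('wrist','w3');print(c['eye'],c2['eye'])
np.save('c3.npy',[c2],allow_pickle=True)"
```

```text
tcp [584.3 -97.  312. ] N 1 row [[0.06, 0.3, 0.2], [0.005, -0.009, 0.03]] d_tool [0.6 3.  2. ]
[663.4 -93.9 384.1] [663.4 -93.9 384.1]
```

View pics/w3.png

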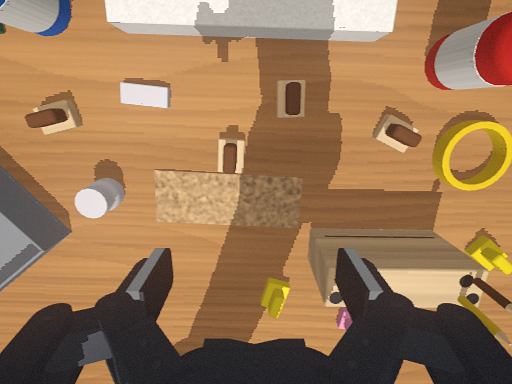

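The view shows four stamp handles at (230,157), (292,98), (402,135) and (47,118), the bare mat with corners (157,171), (302,179), (300,228), (155,221), and the tidy parked at lower right. Positions from here:

```bash
cat >> h.py <<'E'
def stamps(im,c,lo=60,hi=1500,z=38):
    hsv=cv2.cvtColor(im[:,:,::-1].copy(),cv2.COLOR_BGR2HSV)
    m=((hsv[...,2]<105)&(hsv[...,1]>110)&((hsv[...,0]<12)|(hsv[...,0]>172))).astype(np.uint8)
    k,l,q,ce=cv2.connectedComponentsWithStats(m)
    out=[]
    for i in range(1,k):
        if not lo<q[i,4]<hi: continue
        ys,xs=np.nonzero(l==i); P=np.array([onz(c,(x,y),z)[:2] for x,y in zip(xs,ys)])
        cc,wh,_=rect=cv2.minAreaRect(P.astype(np.float32)); b=cv2.boxPoints(rect)
        e=[b[1]-b[0],b[2]-b[1]]; e=max(e,key=np.linalg.norm)
        out.append((ce[i],np.array(cc),np.degrees(np.arctan2(e[1],e[0]))%180,sorted(wh)))
        print('px',ce[i],'n',q[i,4],'xy',np.array(cc),'ang %.0f'%out[-1][2],'wh',np.array(out[-1][3]))
    return out
E
python3 - <<'E'
from h import *
im=cv2.imread('pics/w3.png')[:,:,::-1]; c=np.load('c3.npy',allow_pickle=True)[0]
stamps(im,c)
print('mat',[onz(c,u,3)[:2] for u in [(157,171),(302,179),(300,228),(155,221)]])
t=imaging.get_calibration('top')
for n,w,tt in [('stb',(230,157),(288.8,187.1)),('st6',(292,97),(308.7,168.7)),('st5',(403,135),(345.9,180.4)),('st4',(46,118),(230.9,174.5))]:
    p,e=two(c,w,t,tt); print(n,p,round(e,1))
print('bottle red',onz(c,(436,70),0),'case corner',onz(c,(70,233),58))
E
```

```text
px [293.   97.6] n 235 xy [ 671.8 -141.1] ang 4 wh [16.  34.9]
mat [array([572.9,  33.5]), array([ 567.1, -166. ]), array([ 493.2, -169.1]), array([498.6,  41.8])]
stb [601.9 -66.8  37.6] 4.1
st6 [ 672.7 -137.4   50.2] 1.8
st5 [ 634.6 -275.6   41.1] 1.5
st4 [642.5 151.7  33. ] 3.9
bottle red [ 711.4 -323.     0. ] case corner [503.3 129.6  58. ]
```

```bash
python3 - <<'E'
from h import *
im=cv2.imread('pics/w3.png'); hsv=cv2.cvtColor(im,cv2.COLOR_BGR2HSV)
for u in [(230,157),(292,97),(403,135),(46,118),(250,180),(200,110)]: print(u,hsv[u[1]-2:u[1]+3,u[0]-2:u[0]+3].reshape(-1,3).mean(0))
E
```

```text
(230, 157) [ 11.5 145.2 134.7]
(292, 97) [ 11.  142.   87.1]
(403, 135) [ 11.8 147.1 130.7]
(46, 118) [ 11.4 147.2 128.8]
(250, 180) [ 15.2 115.4 147.2]
(200, 110) [ 15.2 137.3 204. ]
```

```bash
sed -i "s/m=((hsv\[...,2\]<105).*/m=cv2.medianBlur(((hsv[...,2]<155)\&(hsv[...,1]>125)\&(hsv[...,0]<=13)).astype(np.uint8),3)/" h.py
python3 - <<'E'
from h import *
im=cv2.imread('pics/w3.png')[:,:,::-1]; c=np.load('c3.npy',allow_pickle=True)[0]
stamps(im,c,80,900)
plan([601,-66,150],0,7)
E
```

```text
px [476.7   9.7] n 197 xy [ 765.1 -329.9] ang 107 wh [15.5 30.1]
px [437.2  44.9] n 560 xy [ 728.  -300.7] ang 172 wh [36.9 55.8]
px [266.   43.6] n 144 xy [ 726.  -108.7] ang 92 wh [11.8 24.1]
px [302.5  48.3] n 435 xy [ 723.1 -148.5] ang 83 wh [17.2 56.9]
px [155.9  82.7] n 92 xy [684.1  15.5] ang 87 wh [ 5.6 27.1]
px [292.7  98. ] n 443 xy [ 671.7 -141.1] ang 4 wh [16.  35.2]
px [ 45.3 117.6] n 572 xy [641.7 147.4] ang 105 wh [17.  47.9]
px [403.1 134.8] n 495 xy [ 634.  -276.8] ang 66 wh [17.3 43.8]
px [229.4 158.2] n 365 xy [599.7 -68. ] ang 177 wh [15.  37.8]
px [108.1 170.2] n 365 xy [581.   81.5] ang 82 wh [26.7 33.3]
px [ 14.  168.7] n 92 xy [579.8 195.5] ang 81 wh [14.9 21.6]
px [ 28.6 183. ] n 143 xy [562.  183.8] ang 37 wh [16.3 27.3]
px [ 56.4 208.6] n 289 xy [525.8 153.3] ang 39 wh [17.4 49.3]
px [491.7 292.5] n 329 xy [ 415.1 -446.9] ang 55 wh [12.5 71.4]
tcp [584.1 -97.  312. ] N 7 row [[0.24, -0.45, 2.31], [0.001, -0.001, 0.004]] d_tool [ 16.3 -31.3 162. ]
```

>>> {"op": "send_rows", "data": {
  "rows": [
    [[0.3,-0.5,1.5],[0,0,0.004]],
    [[0.3,-0.5,2.5],[0,0,0.004]],
    [[0.3,-0.5,3],[0,0,0.004]],
    [[0.3,-0.5,3],[0,0,0.004]],
    [[0.2,-0.5,2.5],[0,0,0.004]],
    [[0.1,-0.4,2],[0,0,0]],
    [[0,-0.2,1],[0,0,0]],
    [[0,0,0.5],[0,0,0]]
  ]
}}

```text
clock: 9.58
tcp_pos: [599.2, -72.8, 152.5]
tool_rot: [1.0, 0.006, 0.009, 0.005]
contact_force: [0.5, -0.4, 1.0]
finger_gap: 1.004
```

```bash
python3 -c "
from h import *
plan([600,-66.5,93],-2,3)"
```

```text
tcp [599.2 -72.8 152.5] N 3 row [[0.0, -0.22, 1.98], [0.003, -0.006, 0.016]] d_tool [-0.1 -6.9 59.4]
```

>>> {"op": "send_rows", "data": {
  "rows": [
    [[0,-0.3,1.5],[0.003,-0.006,0.016]],
    [[0,-0.2,2],[0.003,-0.006,0.016]],
    [[0,-0.2,1.3],[0.003,-0.006,0.01]],
    [[0,0,0.7],[0,0,0]],
    [[0,0,0.2],[0,0,0]]
  ]
}}

```text
clock: 10.0
tcp_pos: [601.0, -68.7, 94.9]
tool_rot: [1.0, -0.018, 0.001, 0.001]
contact_force: [-0.3, -0.8, 0.2]
finger_gap: 1.001
```

```bash
python3 -c "
from h import *
plan([600,-66.5,93],-2)"
```

```text
tcp [601.  -68.7  94.9] N 1 row [[-0.11, -0.21, 0.19], [0.003, -0.002, -0.001]] d_tool [-1.1 -2.1  1.9]
```

Close, then lift.

>>> {"op": "send_rows", "data": {
  "rows": [
    [[0,-0.1,0.1],[0,0,0]],
    [[0,0,0],[0,0,0]],
    [[0,0,0],[0,0,0]],
    [[0,0,0],[0,0,0]],
    [[0,0,0],[0,0,0]],
    [[0,0,0],[0,0,0]],
    [[0,0,0],[0,0,0]],
    [[0,0,0],[0,0,0]],
    [[0,0,0],[0,0,0]],
    [[0,0,0],[0,0,0]]
  ],
  "hand": -1
}}

```text
clock: 10.83
tcp_pos: [603.5, -68.3, 97.8]
tool_rot: [1.0, -0.018, 0.004, 0.002]
contact_force: [0.3, -0.2, -0.8]
finger_gap: 0.171
```

>>> {"op": "send_rows", "data": {
  "rows": [
    [[0,0,-0.5],[0,0,0]],
    [[0,0,-1.5],[0,0,0]],
    [[0,0,-3],[0,0,0]],
    [[0,0,-3],[0,0,0]],
    [[0,0,-3],[0,0,0]],
    [[0,0,-1.5],[0,0,0]],
    [[0,0,-0.5],[0,0,0]]
  ]
}}

```text
clock: 11.42
tcp_pos: [600.2, -66.7, 235.5]
tool_rot: [1.0, -0.017, 0.001, 0.001]
contact_force: [0.3, 0.3, 0.3]
finger_gap: 0.168
```

```bash
python3 -c "
from h import *
plan([470,280,290],38,11)"
```

```text
tcp [600.2 -66.7 235.5] N 11 row [[-0.26, -3.42, -0.5], [0.0, -0.0, -0.063]] d_tool [-141.6 -342.   -55.7]
```

>>> {"op": "send_rows", "data": {
  "rows": [
    [[0,-1.5,-1],[0,0,-0.03]],
    [[-0.2,-3,-1],[0,0,-0.063]],
    [[-0.26,-3.5,-1],[0,0,-0.063]],
    [[-0.26,-3.5,-1],[0,0,-0.063]],
    [[-0.26,-3.5,-1],[0,0,-0.063]],
    [[-0.26,-3.5,0],[0,0,-0.063]],
    [[-0.26,-3.5,0],[0,0,-0.063]],
    [[-0.26,-3.5,0],[0,0,-0.063]],
    [[-0.26,-3.5,0],[0,0,-0.063]],
    [[-0.26,-3.2,0],[0,0,-0.063]],
    [[-0.2,-2,0],[0,0,-0.06]],
    [[0,-1,0],[0,0,-0.03]]
  ]
}}

```text
clock: 12.42
tcp_pos: [470.6, 278.5, 289.6]
tool_rot: [0.939, 0.344, 0.001, 0.002]
contact_force: [0.5, 0.0, -0.0]
finger_gap: 0.172
```

```bash
python3 -c "
from h import *
st();im,c2=cap('wrist','w4')
np.save('c4.npy',[c2],allow_pickle=True);plan([470,280,290],38)"
```

```text
12.4167 [470.6 278.5 289.6] [[0.76, 0.65, 0.0], [0.65, -0.76, -0.0], [0.0, 0.0, -1.0]] 0.17175068909770408 [ 0.5  0.  -0. ]
tcp [469.5 280.  289.8] N 1 row [[0.04, 0.03, -0.02], [0.002, -0.001, 0.041]] d_tool [ 0.4  0.3 -0.2]
```

View pics/w4.png

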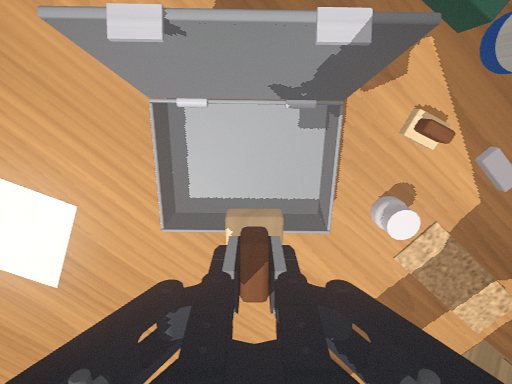

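The case is centred near (247,165): rim corners (150,101), (343,101), (330,231), (163,231), with the lid leaning back beyond the hinge. The held stamp hangs at (255,265).

```bash
python3 - <<'E'
from h import *
c=np.load('c4.npy',allow_pickle=True)[0]
P=[onz(c,u,58)[:2] for u in [(150,101),(343,101),(330,231),(163,231)]]
print(P,[np.linalg.norm(P[i]-P[i-1]) for i in range(4)])
C=np.mean(P,0); ax=(P[0]+P[1]-P[2]-P[3]); ax/=np.linalg.norm(ax); print('C',C,'ang',np.degrees(np.arctan2(ax[1],ax[0])), (P[0]-P[1])/np.linalg.norm(P[0]-P[1]))
# lid edge: intersect ray of lid edge mid (240,12) with vertical plane through C along ax
e,d=ray(c,(240,12)); n=np.array([-ax[1],ax[0],0]); s=-(n@(e-np.array([*C,0])))/(n@d); p=e+s*d; print('lid edge',p,(p[:2]-C)@ax)
ay=np.array([-ax[1],ax[0]])
for a,b in[(-38,48),(-38,-48),(14,48),(14,-48)]: print(a,b,C+a*ax+b*ay)
E
```

```text
[array([464.8, 410. ]), array([591.1, 260.7]), array([479.7, 167.9]), array([353.7, 317.7])] [np.float64(144.48453852785943), np.float64(195.5906925330695), np.float64(144.97287868823847), np.float64(195.7146312119911)]
C [472.3 289.1] ang 39.74968610028092 [-0.6  0.8]
lid edge [556.8 359.3 214.8] 109.91010558274904
-38 48 [412.4 301.7]
-38 -48 [473.8 227.9]
14 48 [452.4 334.9]
14 -48 [513.8 261.1]
```

```bash
python3 -c "
from h import *
plan([412.4,301.7,180],39.7,4)"
```

```text
tcp [469.5 280.  289.8] N 4 row [[-0.74, -1.34, 2.74], [0.001, -0.0, 0.003]] d_tool [-29.5 -53.8 109.6]
```

>>> {"op": "send_rows", "data": {
  "rows": [
    [[-0.5,-1,2],[0,0,0.003]],
    [[-0.8,-1.4,3],[0,0,0.003]],
    [[-0.8,-1.4,3],[0,0,0.003]],
    [[-0.5,-1,2],[0,0,0.003]],
    [[-0.3,-0.4,0.8],[0,0,0]],
    [[0,0,0],[0,0,0]]
  ]
}}

```text
clock: 12.97
tcp_pos: [418.1, 297.3, 178.3]
tool_rot: [0.942, 0.336, 0.003, 0.003]
contact_force: [-0.4, 1.3, -0.2]
finger_gap: 0.17
```

```bash
python3 -c "
from h import *
plan([412.4,301.7,102],39.7,4)"
```

```text
tcp [418.1 297.3 178.3] N 4 row [[-0.04, -0.18, 1.91], [0.002, -0.001, -0.002]] d_tool [-1.8 -7.6 76.2]
```

>>> {"op": "send_rows", "data": {
  "rows": [
    [[-0.1,-0.3,1.2],[0,0,0]],
    [[0,-0.3,2],[0,0,0]],
    [[0,-0.2,2],[0,0,0]],
    [[0,0,1.4],[0,0,0]],
    [[0,0,0.6],[0,0,0]],
    [[0,0,0.2],[0,0,0]]
  ]
}}

```text
clock: 13.47
tcp_pos: [422.9, 300.8, 104.2]
tool_rot: [0.944, 0.331, 0.009, 0.004]
contact_force: [-0.7, 0.4, 0.2]
finger_gap: 0.166
```

```bash
python3 -c "
from h import *
plan([412.4,301.7,101],39.7);st()"
```

```text
tcp [422.9 300.8 104.2] N 1 row [[-0.77, -0.73, 0.3], [0.014, -0.013, -0.018]] d_tool [-7.7 -7.3  3. ]
13.4667 [422.9 300.8 104.2] [[0.78, 0.62, 0.02], [0.62, -0.78, -0.0], [0.01, 0.01, -1.0]] 0.16603698960682725 [-0.7  0.4  0.2]
```

>>> {"op": "send_rows", "data": {
  "rows": [
    [[-0.7,-0.6,0.1],[0.01,-0.01,-0.01]],
    [[0,0,0.2],[0,0,0]],
    [[0,0,0.1],[0,0,0]]
  ]
}}

```text
clock: 13.72
tcp_pos: [415.4, 301.2, 101.2]
tool_rot: [0.942, 0.335, 0.003, 0.001]
contact_force: [-0.3, 0.3, -0.0]
finger_gap: 0.17
```

>>> {"op": "send_rows", "data": {
  "rows": [
    [[0,0,0],[0,0,0]],
    [[0,0,0],[0,0,0]],
    [[0,0,0],[0,0,0]],
    [[0,0,0],[0,0,0]],
    [[0,0,-0.7],[0,0,0]],
    [[0,0,-1.5],[0,0,0]],
    [[0,0,-3],[0,0,0]],
    [[0,0,-4],[0,0,0]],
    [[0,0,-4],[0,0,0]],
    [[0,0,-3],[0,0,0]],
    [[0,0,-2],[0,0,0]],
    [[0,0,-1],[0,0,0]]
  ],
  "hand": -0.1
}}

```text
clock: 14.72
tcp_pos: [411.8, 301.3, 304.1]
tool_rot: [0.942, 0.337, 0.001, 0.001]
contact_force: [0.7, 0.6, -0.2]
finger_gap: 0.448
```

```bash
python3 -c "
from h import *
plan([590,-141,250],4);st()
o=r.observe()"
```

```text
tcp [411.8 301.3 304.1] N 13 row [[-0.07, 3.73, 0.42], [0.0, -0.0, 0.047]] d_tool [-143.   454.8   55.1]
14.7167 [411.8 301.3 304.1] [[0.77, 0.63, 0.0], [0.63, -0.77, -0.0], [0.0, 0.0, -1.0]] 0.4477259085604846 [ 0.7  0.6 -0.2]
```

```bash
python3 - <<'E'
from h import *
c=np.load('c3.npy',allow_pickle=True)[0]
im=cv2.imread('pics/w3.png')[:,:,::-1]
for u in [(30,33),(55,36),(70,12)]: print(onz(c,u,0))
c4=np.load('c4.npy',allow_pickle=True)[0]
print([onz(c4,u,0) for u in [(486,60),(505,75)]], [onz(c4,u,40) for u in [(435,131)]])
stamps(cv2.imread('pics/w4.png')[:,:,::-1],c4,100,900)
plan([610,90,300],105,12)
E
```

```text
[737.1 173.8   0. ]
[734.8 144.6   0. ]
[760.6 122.5   0. ]
[array([741.8, 152.7,   0. ]), array([746.7, 122. ,   0. ])] [array([638.6, 155.4,  40. ])]
px [434.6 130.6] n 618 xy [639.2 155.1] ang 106 wh [17.9 45.8]
px [401.8 194.5] n 183 xy [566.1 127.8] ang 114 wh [15.6 36.9]
tcp [411.8 301.3 304.1] N 12 row [[-1.13, 2.29, 0.04], [0.0, 0.0, -0.095]] d_tool [ 19.1 289.1   5. ]
```

```bash
python3 - <<'E'
from h import *
plan([641,151,200],105,12)
E
```

```text
tcp [411.8 301.3 304.1] N 12 row [[-0.53, 2.35, 0.87], [0.0, 0.0, -0.095]] d_tool [ 81.6 261.3 105. ]
```

>>> {"op": "send_rows", "data": {
  "rows": [
    [[-0.5,2.35,0],[0,0,-0.095]],
    [[-0.5,2.35,0],[0,0,-0.095]],
    [[-0.5,2.35,0],[0,0,-0.095]],
    [[-0.5,2.35,0],[0,0,-0.095]],
    [[-0.5,2.35,0],[0,0,-0.095]],
    [[-0.5,2.35,0],[0,0,-0.095]],
    [[-0.5,2.35,0],[0,0,-0.095]],
    [[-0.5,2.35,0.5],[0,0,-0.095]],
    [[-0.5,2.35,2],[0,0,-0.095]],
    [[-0.5,2.35,3],[0,0,-0.095]],
    [[-0.5,1.8,3],[0,0,-0.095]],
    [[-0.3,1,1.5],[0,0,-0.07]]
  ],
  "hand": 1
}}

```text
clock: 15.72
tcp_pos: [634.0, 153.8, 209.8]
tool_rot: [0.597, 0.802, 0.003, 0.009]
contact_force: [-1.3, 0.6, -0.1]
finger_gap: 1.001
```

```bash
python3 - <<'E'
from h import *
plan([641,151,130],105,4)
E
```

```text
tcp [634.  153.8 209.8] N 4 row [[-0.1, 0.13, 2.0], [0.004, 0.002, 0.007]] d_tool [-3.9  4.6 79.9]
```

>>> {"op": "send_rows", "data": {
  "rows": [
    [[-0.1,0.2,1],[0.004,0.002,0.007]],
    [[-0.1,0.2,2.2],[0.004,0.002,0.007]],
    [[-0.1,0.1,2.6],[0.004,0.002,0.007]],
    [[-0.1,0,2.6],[0.004,0.002,0.007]],
    [[0,0,1.7],[0,0,0]],
    [[0,0,0.8],[0,0,0]],
    [[0,0,0],[0,0,0]]
  ]
}}

```text
clock: 16.3
tcp_pos: [637.7, 149.9, 89.7]
tool_rot: [0.614, 0.789, -0.004, -0.004]
contact_force: [-0.1, -0.4, -0.9]
finger_gap: 1.001
```

```bash
python3 - <<'E'
from h import *
plan([641,151,94],105)
E
```

```text
tcp [637.7 149.9  89.7] N 1 row [[0.03, 0.34, -0.44], [-0.011, -0.002, -0.013]] d_tool [ 0.3  3.4 -4.4]
```

>>> {"op": "send_rows", "data": {
  "rows": [
    [[0,0.3,-0.5],[-0.01,0,-0.01]],
    [[0,0,0],[0,0,0]],
    [[0,0,0],[0,0,0]],
    [[0,0,0],[0,0,0]],
    [[0,0,0],[0,0,0]],
    [[0,0,0],[0,0,0]],
    [[0,0,0],[0,0,0]],
    [[0,0,0],[0,0,0]],
    [[0,0,0],[0,0,0]]
  ],
  "hand": -1
}}

```text
clock: 17.05
tcp_pos: [643.8, 153.1, 103.4]
tool_rot: [0.61, 0.793, 0.005, 0.003]
contact_force: [-0.4, -0.2, -0.2]
finger_gap: 0.168
```

>>> {"op": "send_rows", "data": {
  "rows": [
    [[0,0,-0.5],[0,0,0]],
    [[0,0,-1.5],[0,0,0]],
    [[0,0,-3],[0,0,0]],
    [[0,0,-4],[0,0,0]],
    [[0,0,-4],[0,0,0]],
    [[0,0,-4],[0,0,0]],
    [[0,0,-3],[0,0,0]],
    [[0,0,-1.5],[0,0,0]],
    [[0,0,-0.5],[0,0,0]]
  ]
}}

```text
clock: 17.8
tcp_pos: [638.6, 153.3, 337.3]
tool_rot: [0.608, 0.794, 0.003, -0.0]
contact_force: [0.3, -0.1, -0.9]
finger_gap: 0.169
```

```bash
python3 - <<'E'
from h import *
plan([473.8,227.9,240],39.7,12)
E
```

```text
tcp [638.6 153.3 337.3] N 12 row [[0.26, -1.57, 0.81], [0.0, -0.0, 0.095]] d_tool [ 114.7 -140.1   97.2]
```

>>> {"op": "send_rows", "data": {
  "rows": [
    [[0.2,-0.8,0],[0,0,0.06]],
    [[0.26,-1.57,0],[0,0,0.095]],
    [[0.26,-1.57,0],[0,0,0.095]],
    [[0.26,-1.57,0.5],[0,0,0.095]],
    [[0.26,-1.57,1],[0,0,0.095]],
    [[0.26,-1.57,1],[0,0,0.095]],
    [[0.26,-1.57,1.5],[0,0,0.095]],
    [[0.26,-1.57,1.5],[0,0,0.095]],
    [[0.26,-1.57,2],[0,0,0.095]],
    [[0.26,-1.57,2],[0,0,0.095]],
    [[0.26,-1.57,1.5],[0,0,0.095]],
    [[0.2,-1.2,0.8],[0,0,0.095]]
  ]
}}

```text
clock: 18.8
tcp_pos: [476.4, 223.2, 218.6]
tool_rot: [0.944, 0.33, 0.005, -0.0]
contact_force: [-0.2, 0.4, -0.6]
finger_gap: 0.168
```

```bash
python3 - <<'E'
from h import *
plan([473.8,227.9,170],39.7,4)
E
```

```text
tcp [476.4 223.2 218.6] N 4 row [[0.02, -0.13, 1.22], [0.001, -0.002, -0.005]] d_tool [ 0.5 -5.4 48.6]
```

>>> {"op": "send_rows", "data": {
  "rows": [
    [[0,-0.2,1.5],[0,0,-0.005]],
    [[0,-0.2,2],[0,0,-0.005]],
    [[0,0,2],[0,0,-0.005]],
    [[0,0,1.5],[0,0,-0.005]],
    [[0,0,0.8],[0,0,0]],
    [[0,0,0],[0,0,0]]
  ]
}}

```text
clock: 19.3
tcp_pos: [466.8, 229.9, 135.3]
tool_rot: [0.94, 0.342, 0.001, -0.0]
contact_force: [-0.4, -0.8, 0.2]
finger_gap: 0.168
```

```bash
python3 - <<'E'
from h import *
plan([473.8,227.9,105],39.7,4)
E
```

```text
tcp [466.8 229.9 135.3] N 4 row [[0.1, 0.15, 0.76], [0.0, -0.001, 0.001]] d_tool [ 4.   6.  30.3]
```

>>> {"op": "send_rows", "data": {
  "rows": [
    [[0.2,0.2,0.8],[0,0,0]],
    [[0.2,0.2,1],[0,0,0]],
    [[0,0,0.7],[0,0,0]],
    [[0,0,0.3],[0,0,0]],
    [[0,0,0.1],[0,0,0]]
  ]
}}

```text
clock: 19.72
tcp_pos: [474.6, 229.8, 105.9]
tool_rot: [0.94, 0.341, 0.003, -0.0]
contact_force: [-5.5, -2.4, 17.1]
finger_gap: 0.161
```

```bash
python3 - <<'E'
from h import *
plan([473.8,227.9,104],39.7);st()
E
```

```text
tcp [474.6 229.8 105.9] N 1 row [[-0.18, 0.09, 0.18], [0.001, -0.005, 0.003]] d_tool [-1.8  0.9  1.8]
19.7167 [474.6 229.8 105.9] [[0.77, 0.64, 0.0], [0.64, -0.77, 0.0], [0.01, 0.0, -1.0]] 0.16107921996540225 [-5.5 -2.4 17.1]
```

Contact at the floor (17 N). Release and rise.

>>> {"op": "send_rows", "data": {
  "rows": [
    [[0,0,0],[0,0,0]],
    [[0,0,0],[0,0,0]],
    [[0,0,0],[0,0,0]],
    [[0,0,0],[0,0,0]],
    [[0,0,-0.7],[0,0,0]],
    [[0,0,-1.5],[0,0,0]],
    [[0,0,-3],[0,0,0]],
    [[0,0,-4],[0,0,0]],
    [[0,0,-4],[0,0,0]],
    [[0,0,-3],[0,0,0]],
    [[0,0,-2],[0,0,0]],
    [[0,0,-1],[0,0,0]]
  ],
  "hand": -0.1
}}

```text
clock: 20.72
tcp_pos: [471.3, 229.5, 307.4]
tool_rot: [0.939, 0.343, 0.0, -0.0]
contact_force: [1.2, 0.6, 0.4]
finger_gap: 0.451
```

```bash
python3 - <<'E'
from h import *
plan([585,-125,300],5,12)
E
```

```text
tcp [471.3 229.5 307.4] N 12 row [[-0.34, 3.13, 0.06], [-0.0, -0.0, 0.051]] d_tool [-141.2  344.5    7. ]
```

>>> {"op": "send_rows", "data": {
  "rows": [
    [[-0.3,2,0],[0,0,0.04]],
    [[-0.34,3.2,0],[0,0,0.051]],
    [[-0.34,3.2,0],[0,0,0.051]],
    [[-0.34,3.2,0],[0,0,0.051]],
    [[-0.34,3.2,0],[0,0,0.051]],
    [[-0.34,3.2,0],[0,0,0.051]],
    [[-0.34,3.2,0],[0,0,0.051]],
    [[-0.34,3.2,0],[0,0,0.051]],
    [[-0.34,3.2,0],[0,0,0.051]],
    [[-0.34,3.2,0],[0,0,0.051]],
    [[-0.2,2.5,0],[0,0,0.051]],
    [[-0.1,1.5,0],[0,0,0.03]]
  ],
  "hand": 1
}}

```text
clock: 21.72
tcp_pos: [584.9, -104.6, 309.8]
tool_rot: [0.999, 0.054, 0.003, -0.002]
contact_force: [0.7, 0.6, 0.5]
finger_gap: 1.001
```

```bash
python3 - <<'E'
from h import *
im,c=cap('wrist','w5'); stamps(im,c,250,700)
plan([672,-140,160],4,6)
E
```

```text
px [471.   32.7] n 322 xy [ 761.7 -317. ] ang 108 wh [23.9 41. ]
px [437.4  67.8] n 329 xy [ 725.4 -294.7] ang 166 wh [16.2 43. ]
px [294.2 100.6] n 446 xy [ 671.4 -140.8] ang 3 wh [16.5 35.2]
px [401.3 146.4] n 485 xy [ 634.  -276.9] ang 66 wh [17.2 43.5]
px [102.7 159.3] n 326 xy [578.8  81.3] ang 82 wh [24.3 33.4]
px [475.9 309.7] n 318 xy [ 414.8 -446.9] ang 54 wh [12.4 73.3]
tcp [ 584.8 -108.1  309.5] N 6 row [[1.39, 0.66, 2.49], [-0.0, -0.001, 0.006]] d_tool [ 82.7  41.  149.8]
```

>>> {"op": "send_rows", "data": {
  "rows": [
    [[1.2,0.5,1],[0,0,0.006]],
    [[1.5,0.7,2.2],[0,0,0.006]],
    [[1.5,0.7,3],[0,0,0.006]],
    [[1.5,0.7,3],[0,0,0.006]],
    [[1.3,0.6,2.5],[0,0,0.006]],
    [[0.8,0.4,1.5],[0,0,0.006]],
    [[0.4,0.2,0.8],[0,0,0]],
    [[0,0,0],[0,0,0]]
  ]
}}

```text
clock: 22.43
tcp_pos: [673.0, -134.7, 163.7]
tool_rot: [0.999, 0.035, 0.002, -0.002]
contact_force: [0.3, 0.0, 0.8]
finger_gap: 0.999
```

```bash
python3 - <<'E'
from h import *
plan([671.5,-140.5,95],3,4)
E
```

```text
tcp [ 673.  -134.7  163.7] N 4 row [[-0.05, 0.15, 1.72], [-0.001, -0.001, 0.005]] d_tool [-2.2  6.  68.6]
```

>>> {"op": "send_rows", "data": {
  "rows": [
    [[0,0.2,1],[0,0,0.005]],
    [[-0.1,0.2,2],[0,0,0.005]],
    [[-0.1,0.2,2],[0,0,0.005]],
    [[0,0,1.2],[0,0,0]],
    [[0,0,0.5],[0,0,0]],
    [[0,0,0],[0,0,0]]
  ]
}}

```text
clock: 22.93
tcp_pos: [672.7, -136.5, 98.8]
tool_rot: [1.0, 0.03, 0.005, -0.003]
contact_force: [-0.4, -0.1, -0.0]
finger_gap: 1.0
```

```bash
python3 - <<'E'
from h import *
plan([671.5,-140.5,95],3)
E
```

```text
tcp [ 672.7 -136.5   98.8] N 1 row [[-0.15, 0.4, 0.38], [-0.006, -0.011, 0.008]] d_tool [-1.5  4.   3.8]
```

>>> {"op": "send_rows", "data": {
  "rows": [
    [[-0.1,0.3,0.5],[-0.005,-0.01,0]],
    [[0,0,0],[0,0,0]],
    [[0,0,0],[0,0,0]],
    [[0,0,0],[0,0,0]],
    [[0,0,0],[0,0,0]],
    [[0,0,0],[0,0,0]],
    [[0,0,0],[0,0,0]],
    [[0,0,0],[0,0,0]],
    [[0,0,0],[0,0,0]]
  ],
  "hand": -1
}}

```text
clock: 23.68
tcp_pos: [674.9, -139.6, 99.5]
tool_rot: [1.0, 0.03, 0.004, 0.001]
contact_force: [-0.2, -0.9, -0.7]
finger_gap: 0.171
```

>>> {"op": "send_rows", "data": {
  "rows": [
    [[0,0,-0.5],[0,0,0]],
    [[0,0,-1.5],[0,0,0]],
    [[0,0,-3],[0,0,0]],
    [[0,0,-4],[0,0,0]],
    [[0,0,-4],[0,0,0]],
    [[0,0,-4],[0,0,0]],
    [[0,0,-2],[0,0,0]],
    [[0,0,-1],[0,0,0]]
  ]
}}

```text
clock: 24.35
tcp_pos: [670.4, -138.0, 309.2]
tool_rot: [1.0, 0.032, -0.001, -0.001]
contact_force: [-0.4, -0.1, -0.5]
finger_gap: 0.169
```

```bash
python3 - <<'E'
from h import *
plan([452.4,334.9,280],39.7,15)
E
```

```text
tcp [ 670.4 -138.   309.2] N 15 row [[-0.26, -3.52, 0.2], [-0.0, 0.0, -0.042]] d_tool [-187.7 -485.6   30.4]
```

>>> {"op": "send_rows", "data": {
  "rows": [
    [[-0.2,-2,-0.3],[0,0,-0.02]],
    [[-0.26,-3.5,-0.3],[0,0,-0.042]],
    [[-0.26,-3.5,-0.3],[0,0,-0.042]],
    [[-0.26,-3.5,0],[0,0,-0.042]],
    [[-0.26,-3.5,0],[0,0,-0.042]],
    [[-0.26,-3.5,0],[0,0,-0.042]],
    [[-0.26,-3.5,0],[0,0,-0.042]],
    [[-0.26,-3.5,0],[0,0,-0.042]],
    [[-0.26,-3.5,0],[0,0,-0.042]],
    [[-0.26,-3.5,0],[0,0,-0.042]],
    [[-0.26,-3.5,0],[0,0,-0.042]],
    [[-0.26,-3.5,0],[0,0,-0.042]]
  ]
}}

```text
clock: 25.35
tcp_pos: [519.3, 247.1, 316.6]
tool_rot: [0.961, 0.275, -0.002, 0.003]
contact_force: [0.8, 0.7, -0.3]
finger_gap: 0.173
```

```bash
python3 - <<'E'
from h import *
plan([452.4,334.9,280],39.7)
E
```

```text
tcp [519.3 247.1 316.6] N 4 row [[-0.12, -2.76, 0.9], [0.001, 0.001, -0.034]] d_tool [ -10.2 -110.1   36. ]
```

>>> {"op": "send_rows", "data": {
  "rows": [
    [[-0.1,-2.5,0.3],[0,0,-0.034]],
    [[-0.1,-2.7,0.8],[0,0,-0.034]],
    [[-0.1,-2.4,1.5],[0,0,-0.034]],
    [[-0.1,-1.6,2.5],[0,0,-0.034]],
    [[0,-0.8,3],[0,0,-0.01]],
    [[0,-0.3,2.5],[0,0,0]],
    [[0,0,1.5],[0,0,0]],
    [[0,0,0.7],[0,0,0]],
    [[0,0,0],[0,0,0]]
  ]
}}

```text
clock: 26.1
tcp_pos: [433.0, 345.0, 181.8]
tool_rot: [0.931, 0.364, -0.005, 0.001]
contact_force: [0.1, 0.8, -0.0]
finger_gap: 0.173
```

```bash
python3 - <<'E'
from h import *
plan([452.4,334.9,103],39.7,5)
E
```

```text
tcp [433.  345.  181.8] N 5 row [[0.17, 0.41, 1.57], [-0.0, 0.002, 0.01]] d_tool [ 8.2 20.8 78.6]
```

>>> {"op": "send_rows", "data": {
  "rows": [
    [[0.4,1,0],[0,0,0.02]],
    [[0.3,0.8,0.3],[0,0,0.02]],
    [[0.1,0.3,0.8],[0,0,0.01]],
    [[0,0,1],[0,0,0]],
    [[0,0,0.5],[0,0,0]],
    [[0,0,0],[0,0,0]]
  ]
}}

```text
clock: 26.6
tcp_pos: [458.3, 332.7, 156.5]
tool_rot: [0.942, 0.336, -0.002, 0.001]
contact_force: [-0.0, 0.4, -0.7]
finger_gap: 0.17
```

```bash
python3 - <<'E'
from h import *
plan([452.4,334.9,103],39.7,4)
E
```

```text
tcp [458.3 332.7 156.5] N 4 row [[-0.08, -0.14, 1.34], [0.0, 0.001, -0.002]] d_tool [-3.  -5.4 53.5]
```

>>> {"op": "send_rows", "data": {
  "rows": [
    [[-0.1,-0.2,1],[0,0,0]],
    [[-0.1,-0.2,1.5],[0,0,0]],
    [[0,0,1.3],[0,0,0]],
    [[0,0,0.8],[0,0,0]],
    [[0,0,0.3],[0,0,0]],
    [[0,0,0.1],[0,0,0]]
  ]
}}

```text
clock: 27.1
tcp_pos: [453.4, 335.0, 102.5]
tool_rot: [0.942, 0.336, -0.002, 0.001]
contact_force: [-2.2, -4.7, 14.8]
finger_gap: 0.168
```

```bash
python3 - <<'E'
from h import *
plan([452.4,334.9,102],39.7);st()
E
```

```text
tcp [453.4 335.  102.5] N 1 row [[-0.09, -0.05, 0.05], [-0.0, 0.004, -0.008]] d_tool [-0.9 -0.5  0.5]
27.1 [453.4 335.  102.5] [[0.77, 0.63, -0.0], [0.63, -0.77, -0.0], [-0.0, -0.0, -1.0]] 0.16775614543052103 [-2.2 -4.7 14.8]
```

>>> {"op": "send_rows", "data": {
  "rows": [
    [[0,0,0],[0,0,0]],
    [[0,0,0],[0,0,0]],
    [[0,0,0],[0,0,0]],
    [[0,0,0],[0,0,0]],
    [[0,0,-0.7],[0,0,0]],
    [[0,0,-1.5],[0,0,0]],
    [[0,0,-3],[0,0,0]],
    [[0,0,-4],[0,0,0]],
    [[0,0,-4],[0,0,0]],
    [[0,0,-4],[0,0,0]],
    [[0,0,-2],[0,0,0]],
    [[0,0,-1],[0,0,0]]
  ],
  "hand": -0.1
}}

```text
clock: 28.1
tcp_pos: [451.6, 336.3, 319.6]
tool_rot: [0.941, 0.338, -0.003, 0.0]
contact_force: [0.4, 0.1, -0.3]
finger_gap: 0.447
```

```bash
python3 - <<'E'
from h import *
plan([600,-200,310],66,16)
im,c=cap('wrist','w6'); stamps(im,c,250,700)
im,c=cap('top'); stamps(im,c,12,60)
E
```

```text
tcp [451.6 336.3 319.6] N 16 row [[-2.09, 2.82, 0.06], [-0.0, 0.0, -0.029]] d_tool [-226.8  508.1   10.2]
px [491.4 129.8] n 663 xy [666.3 137.7] ang 64 wh [40.6 75.6]
px [255.7 170.8] n 258 xy [449.1 330.9] ang 39 wh [12.9 32.7]
px [312.3 191.6] n 254 xy [473.9 256.8] ang 40 wh [15.5 31.5]
px [430.6 199.1] n 256 xy [565.5 132. ] ang 110 wh [21.4 39.3]
px [257.1 208.5] n 261 xy [409.8 295.9] ang 39 wh [14.5 34.3]
px [109.8 103. ] n 34 xy [912.8 636.8] ang 92 wh [ 8.3 43.3]
px [131.2 103.9] n 24 xy [911.7 551.4] ang 92 wh [ 8.3 34.9]
px [125.5 108.7] n 53 xy [891.4 572.2] ang 87 wh [ 9.8 82.1]
px [107.  108.7] n 23 xy [886.8 641.7] ang 96 wh [12.5 34.7]
px [347.  120.6] n 43 xy [ 873.8 -281.2] ang 89 wh [ 8.9 73. ]
px [391.6 119.5] n 45 xy [ 884.6 -452.3] ang 92 wh [12.3 77.8]
px [128.9 157.3] n 47 xy [695.1 541.1] ang 99 wh [13.1 71.7]
px [468.1 172.9] n 50 xy [ 679.6 -733.4] ang 135 wh [23. 48.]
px [382.7 179.1] n 17 xy [ 648.2 -413.3] ang 44 wh [11.1 20.8]
px [  2.4 207.1] n 21 xy [488.6 984.8] ang 180 wh [ 7.9 30.2]
px [ 14.4 250.9] n 17 xy [329.9 915.2] ang 74 wh [ 9.8 20.1]
px [
[... 412 characters left out ...]
 wh [10.2 18.4]
px [437.  267.5] n 34 xy [ 326.7 -598.6] ang 92 wh [ 3.5 57.4]
px [348.5 269.5] n 24 xy [ 308.1 -283.2] ang 92 wh [ 3.5 39.3]
px [371.4 269.8] n 31 xy [ 309.3 -365. ] ang 92 wh [ 7.  53.4]
px [172.5 273.5] n 16 xy [271.1 341.9] ang 92 wh [ 3.5 25. ]
px [328.3 272.9] n 29 xy [ 293.1 -210.2] ang 92 wh [ 7.  42.7]
px [347.7 274.6] n 51 xy [ 289.8 -279.4] ang 89 wh [ 8.3 81.6]
px [337.7 279.7] n 15 xy [ 270.  -245.6] ang 92 wh [ 7.  21.3]
px [ 35.8 314.7] n 33 xy [112.9 805.6] ang 86 wh [ 7.7 49.9]
px [ 38.  319.5] n 14 xy [ 96.8 796.5] ang 92 wh [ 3.3 21.2]
px [101.5 333.4] n 28 xy [ 58.8 572.6] ang 88 wh [ 6.3 48.7]
px [415.1 345.4] n 14 xy [  60.1 -508.8] ang 92 wh [ 6.5 20.6]
```

View w6.

View pics/w6.png

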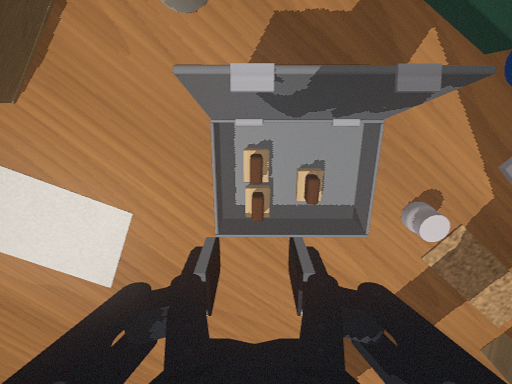

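>>> {"op": "send_rows", "data": {
  "rows": [
    [[-1,1.5,0],[0,0,-0.02]],
    [[-2,2.8,0],[0,0,-0.029]],
    [[-2,2.8,0],[0,0,-0.029]],
    [[-2,2.8,0],[0,0,-0.029]],
    [[-2,2.8,0],[0,0,-0.029]],
    [[-2,2.8,0],[0,0,-0.029]],
    [[-2,2.8,0],[0,0,-0.029]],
    [[-2,2.8,0],[0,0,-0.029]],
    [[-2,2.8,0],[0,0,-0.029]],
    [[-2,2.8,0],[0,0,-0.029]],
    [[-2,2.8,0],[0,0,-0.029]],
    [[-2,2.8,0],[0,0,-0.029]]
  ],
  "hand": 1
}}

```text
clock: 29.2
tcp_pos: [535.5, -56.9, 305.0]
tool_rot: [0.862, 0.507, -0.012, -0.006]
contact_force: [0.7, 0.9, 0.5]
finger_gap: 1.001
```

```bash
python3 - <<'E'
from h import *
plan([610,-230,310],66)
E
```

```text
tcp [535.5 -56.9 305. ] N 5 row [[-2.41, 2.9, -0.12], [-0.005, 0.003, -0.017]] d_tool [-115.4  149.    -6.8]
```

>>> {"op": "send_rows", "data": {
  "rows": [
    [[-2,2.5,0],[-0.005,0.003,-0.017]],
    [[-2.6,3.1,0.4],[-0.005,0.003,-0.017]],
    [[-2.6,3.1,1],[0,0,-0.017]],
    [[-2.6,3.1,2],[0,0,-0.01]],
    [[-2.4,2.9,3],[0,0,-0.01]],
    [[-2,2.3,3],[0,0,0]],
    [[-1,1.5,2],[0,0,0]],
    [[-0.5,0.7,1],[0,0,0]],
    [[0,0,0],[0,0,0]]
  ]
}}

```text
clock: 29.95
tcp_pos: [622.7, -290.7, 168.1]
tool_rot: [0.845, 0.535, -0.016, -0.009]
contact_force: [-1.3, -0.7, -0.2]
finger_gap: 0.998
```

```bash
python3 - <<'E'
from h import *
plan([635,-275,160],66);st()
im,c=cap('top'); stamps(im[:200],c,12,60) if 0 else None
E
```

```text
tcp [ 622.7 -290.7  168.1] N 1 row [[1.96, 0.47, 0.77], [-0.033, 0.016, -0.023]] d_tool [19.6  4.7  7.7]
29.95 [ 622.7 -290.7  168.1] [[0.43, 0.9, -0.04], [0.9, -0.43, -0.0], [-0.02, -0.03, -1.0]] 0.9976246793081954 [-1.3 -0.7 -0.2]
```

>>> {"op": "send_rows", "data": {
  "rows": [
    [[1.2,0.3,0.5],[-0.025,0.01,-0.02]],
    [[0.6,0.2,0.2],[-0.01,0.005,0]],
    [[0,0,0],[0,0,0]]
  ]
}}

```text
clock: 30.25
tcp_pos: [633.3, -272.0, 160.6]
tool_rot: [0.839, 0.544, 0.0, -0.001]
contact_force: [-0.1, -0.2, 0.2]
finger_gap: 0.999
```

```bash
python3 - <<'E'
from h import *
plan([635,-275,95],66,4)
E
```

```text
tcp [ 633.3 -272.   160.6] N 4 row [[-0.05, 0.07, 1.64], [-0.0, -0.0, -0.0]] d_tool [-2.2  2.9 65.6]
```

>>> {"op": "send_rows", "data": {
  "rows": [
    [[-0.1,0.1,1],[0,0,0]],
    [[-0.1,0.1,2],[0,0,0]],
    [[0,0.1,1.8],[0,0,0]],
    [[0,0,1.2],[0,0,0]],
    [[0,0,0.4],[0,0,0]],
    [[0,0,0],[0,0,0]]
  ]
}}

```text
clock: 30.75
tcp_pos: [636.5, -270.7, 97.0]
tool_rot: [0.837, 0.547, 0.001, 0.0]
contact_force: [-0.1, 0.7, -0.1]
finger_gap: 1.001
```

```bash
python3 - <<'E'
from h import *
plan([635,-275,95],66)
E
```

```text
tcp [ 636.5 -270.7   97. ] N 1 row [[-0.46, 0.04, 0.2], [0.001, -0.001, 0.005]] d_tool [-4.6  0.4  2. ]
```

>>> {"op": "send_rows", "data": {
  "rows": [
    [[-0.4,0,0.3],[0,0,0]],
    [[0,0,0],[0,0,0]],
    [[0,0,0],[0,0,0]],
    [[0,0,0],[0,0,0]],
    [[0,0,0],[0,0,0]],
    [[0,0,0],[0,0,0]],
    [[0,0,0],[0,0,0]],
    [[0,0,0],[0,0,0]],
    [[0,0,0],[0,0,0]]
  ],
  "hand": -1
}}

```text
clock: 31.5
tcp_pos: [636.5, -277.1, 97.0]
tool_rot: [0.838, 0.546, 0.002, 0.003]
contact_force: [0.2, -0.2, 0.2]
finger_gap: 0.171
```

>>> {"op": "send_rows", "data": {
  "rows": [
    [[0,0,-0.5],[0,0,0]],
    [[0,0,-1.5],[0,0,0]],
    [[0,0,-3],[0,0,0]],
    [[0,0,-4],[0,0,0]],
    [[0,0,-4],[0,0,0]],
    [[0,0,-4],[0,0,0]],
    [[0,0,-3],[0,0,0]],
    [[0,0,-1],[0,0,0]]
  ]
}}

```text
clock: 32.17
tcp_pos: [632.7, -274.2, 316.8]
tool_rot: [0.837, 0.547, -0.0, -0.002]
contact_force: [0.3, 0.2, 0.5]
finger_gap: 0.165
```

```bash
python3 - <<'E'
from h import *
C=np.array([472.4,289]);a=np.radians(39.7);ax=np.array([np.cos(a),np.sin(a)]);ay=np.array([-ax[1],ax[0]])
T=C+25*ax-60*ay; print(T)
plan([*T,310],39.7,16)
E
```

```text
[530.  258.8]
tcp [ 632.7 -274.2  316.8] N 16 row [[2.33, -2.51, 0.05], [-0.0, -0.0, 0.029]] d_tool [ 447.1 -307.7    8.6]
```

>>> {"op": "send_rows", "data": {
  "rows": [
    [[1.5,-1.5,-0.2],[0,0,0.02]],
    [[2.3,-2.5,0],[0,0,0.029]],
    [[2.3,-2.5,0],[0,0,0.029]],
    [[2.3,-2.5,0],[0,0,0.029]],
    [[2.3,-2.5,0],[0,0,0.029]],
    [[2.3,-2.5,0],[0,0,0.029]],
    [[2.3,-2.5,0],[0,0,0.029]],
    [[2.3,-2.5,0],[0,0,0.029]],
    [[2.3,-2.5,0],[0,0,0.029]],
    [[2.3,-2.5,0],[0,0,0.029]],
    [[2.3,-2.5,0],[0,0,0.029]],
    [[2.3,-2.5,0],[0,0,0.029]]
  ]
}}

```text
clock: 33.17
tcp_pos: [532.2, 111.7, 326.0]
tool_rot: [0.924, 0.383, 0.002, 0.008]
contact_force: [0.8, 0.5, -1.1]
finger_gap: 0.171
```

```bash
python3 - <<'E'
from h import *
plan([530,258.8,290],39.7,6);st()
E
```

```text
tcp [532.2 111.7 326. ] N 6 row [[1.64, -1.83, 0.58], [0.003, 0.0, 0.016]] d_tool [ 102.6 -106.    34.1]
33.1667 [532.2 111.7 326. ] [[0.71, 0.71, 0.01], [0.71, -0.71, -0.01], [-0.0, 0.02, -1.0]] 0.1711179950541573 [ 0.8  0.5 -1.1]
```

```bash
python3 - <<'E'
from h import *
C=np.array([472.4,289]);a=np.radians(39.7);ax=np.array([np.cos(a),np.sin(a)]);ay=np.array([-ax[1],ax[0]])
T=C+10*ax-62*ay; print(T)
plan([*T,290],39.7,6)
im,c=cap('scene','s2');t,ct=cap('top','t2')
cv2.imwrite('pics/z2.png',np.hstack([cv2.resize(im[80:220,220:340],None,fx=3.2,fy=3.2),cv2.resize(t[150:260,120:235],None,fx=3.2*14/11,fy=3.2*14/11)[:448]])[:,:,::-1])
E
```

```text
[519.7 247.7]
tcp [532.2 111.7 326. ] N 6 row [[1.39, -1.81, 0.58], [0.003, 0.0, 0.016]] d_tool [  87.4 -105.5   34.1]
```

View pics/z2.png

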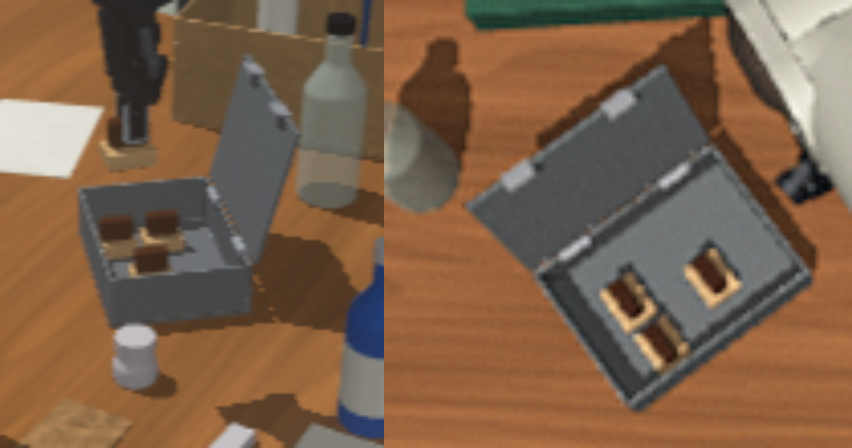

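Three stamps stand upright in the case (top-zoom (628,298), (662,342), (712,277)), the lid is still leaning back, and the fourth stamp is held. I'll place it at (520,248).

>>> {"op": "send_rows", "data": {
  "rows": [
    [[1.3,-1.7,0.5],[0.003,0,0.016]],
    [[1.5,-1.9,0.8],[0.003,0,0.016]],
    [[1.5,-1.9,0.8],[0.003,0,0.016]],
    [[1.4,-1.8,1],[0.003,0,0.016]],
    [[1.2,-1.4,1],[0.003,0,0.016]],
    [[0.8,-0.9,1],[0,0,0.01]],
    [[0.3,-0.4,0.5],[0,0,0]],
    [[0,0,0],[0,0,0]]
  ]
}}

```text
clock: 33.93
tcp_pos: [517.9, 250.5, 269.4]
tool_rot: [0.938, 0.348, 0.001, 0.001]
contact_force: [0.1, -0.2, -0.9]
finger_gap: 0.174
```

```bash
python3 - <<'E'
from h import *
plan([519.7,247.7,180],39.7,5)
E
```

```text
tcp [517.9 250.5 269.4] N 5 row [[-0.01, 0.06, 1.79], [0.0, -0.0, 0.003]] d_tool [-0.5  3.1 89.4]
```

>>> {"op": "send_rows", "data": {
  "rows": [
    [[0,0.1,1.2],[0,0,0.005]],
    [[0,0.1,2.2],[0,0,0.005]],
    [[0,0,2.5],[0,0,0]],
    [[0,0,2.2],[0,0,0]],
    [[0,0,1.5],[0,0,0]],
    [[0,0,0.8],[0,0,0]],
    [[0,0,0.3],[0,0,0]]
  ]
}}

```text
clock: 34.52
tcp_pos: [524.0, 239.7, 158.8]
tool_rot: [0.941, 0.339, 0.003, 0.004]
contact_force: [0.0, 0.3, -0.5]
finger_gap: 0.172
```

```bash
python3 - <<'E'
from h import *
plan([519.7,247.7,101],39.7,4);st()
E
```

```text
tcp [524.  239.7 158.8] N 4 row [[0.04, -0.23, 1.44], [0.002, -0.001, -0.0]] d_tool [ 1.6 -9.4 57.7]
34.5167 [524.  239.7 158.8] [[0.77, 0.64, 0.01], [0.64, -0.77, -0.0], [0.0, 0.01, -1.0]] 0.17175165117321517 [ 0.   0.3 -0.5]
```

>>> {"op": "send_rows", "data": {
  "rows": [
    [[0,-0.5,0.4],[0.004,0,0]],
    [[0,-0.4,1],[0.003,0,0]],
    [[0,-0.1,1.3],[0,0,0]],
    [[0,0,1.2],[0,0,0]],
    [[0,0,0.7],[0,0,0]],
    [[0,0,0.3],[0,0,0]]
  ]
}}

```text
clock: 35.02
tcp_pos: [519.6, 246.9, 107.6]
tool_rot: [0.941, 0.337, 0.004, 0.0]
contact_force: [-0.6, 0.0, -0.4]
finger_gap: 0.168
```

```bash
python3 - <<'E'
from h import *
plan([519.7,247.7,101],39.7,4);st()
E
```

```text
tcp [519.6 246.9 107.6] N 4 row [[0.01, -0.01, 0.16], [0.001, -0.002, -0.001]] d_tool [ 0.5 -0.6  6.6]
35.0167 [519.6 246.9 107.6] [[0.77, 0.64, 0.01], [0.64, -0.77, 0.0], [0.01, 0.0, -1.0]] 0.16808007943927059 [-0.6  0.  -0.4]
```

>>> {"op": "send_rows", "data": {
  "rows": [
    [[0,0,0.3],[0,0,0]],
    [[0,0,0.2],[0,0,0]],
    [[0,0,0.1],[0,0,0]]
  ]
}}

```text
clock: 35.27
tcp_pos: [519.3, 247.2, 100.0]
tool_rot: [0.941, 0.338, 0.003, 0.0]
contact_force: [-0.0, -0.0, -0.2]
finger_gap: 0.175
```

>>> {"op": "send_rows", "data": {
  "rows": [
    [[0,0,0],[0,0,0]],
    [[0,0,0],[0,0,0]],
    [[0,0,0],[0,0,0]],
    [[0,0,0],[0,0,0]],
    [[0,0,-0.7],[0,0,0]],
    [[0,0,-1.5],[0,0,0]],
    [[0,0,-3],[0,0,0]],
    [[0,0,-4],[0,0,0]],
    [[0,0,-4],[0,0,0]],
    [[0,0,-4],[0,0,0]],
    [[0,0,-2],[0,0,0]],
    [[0,0,-1],[0,0,0]]
  ],
  "hand": -0.15
}}

```text
clock: 36.27
tcp_pos: [516.0, 247.3, 316.8]
tool_rot: [0.941, 0.339, 0.003, 0.0]
contact_force: [0.6, 0.1, -0.2]
finger_gap: 0.423
```

```bash
python3 - <<'E'
from h import *
im,c=cap('wrist','w7'); stamps(im,c,150,700);st()
C=np.array([472.4,289]);a=np.radians(39.7);ax=np.array([np.cos(a),np.sin(a)])
print(C+150*ax,C+180*ax,C+115*ax,C+60*ax,C-40*ax)
E
```

```text
px [165.1 169.3] n 169 xy [446.3 332.7] ang 40 wh [11.2 29.5]
px [171.3 207. ] n 220 xy [408.6 298.3] ang 40 wh [12.8 32.3]
36.3167 [516.9 248.2 318.6] [[0.77, 0.64, 0.01], [0.64, -0.77, 0.0], [0.01, 0.0, -1.0]] 0.4237643848226435 [0.5 1.6 1.9]
[587.8 384.8] [610.9 404. ] [560.9 362.5] [518.6 327.3] [441.6 263.4]
```

View pics/w7.png

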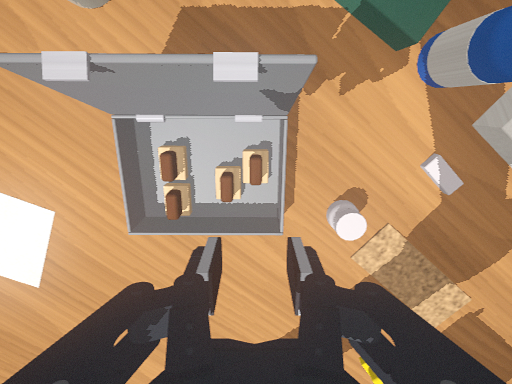

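All four stamps stand upright in the case; the handles are at (168,165), (174,203), (227,185), (256,168). Next, go behind the lid with shut fingers.

```bash
cat >> h.py <<'E'
C=np.array([472.4,289]);a_=np.radians(39.7);AX=np.array([np.cos(a_),np.sin(a_)]);AY=np.array([-AX[1],AX[0]])
def W(x,y): return C+x*AX+y*AY
def cs():
    o=r.observe();d=np.array(o['tcp_pos'][:2])-C;print('case x,y,z',d@AX,d@AY,o['tcp_pos'][2],'F',np.array(o['contact_force']))
E
python3 - <<'E'
from h import *
plan([*W(155,-15),335],39.7,5); cs()
E
```

```text
tcp [516.9 248.2 318.6] N 5 row [[2.94, -0.9, -0.32], [0.001, -0.002, -0.0]] d_tool [147.  -44.8 -15.4]
case x,y,z 8.143423282007562 -59.84068922254069 318.5599752085591 F [0.5 1.6 1.9]
```

>>> {"op": "send_rows", "data": {
  "rows": [
    [[1,-0.3,-1.5],[0,0,0]],
    [[2.5,-0.8,-0.5],[0,0,0]],
    [[3,-1,0],[0,0,0]],
    [[3,-1,0],[0,0,0]],
    [[3,-0.8,0],[0,0,0]],
    [[1.5,-0.5,0],[0,0,0]],
    [[0.8,-0.2,0],[0,0,0]],
    [[0,0,0],[0,0,0]]
  ],
  "hand": -1
}}

```text
clock: 36.98
tcp_pos: [603.7, 378.7, 340.1]
tool_rot: [0.941, 0.337, 0.003, 0.004]
contact_force: [-0.5, -0.2, -0.6]
finger_gap: 0.004
```

```bash
python3 - <<'E'
from h import *
plan([*W(155,-15),243],39.7,5); cs()
E
```

```text
tcp [603.7 378.7 340.1] N 5 row [[-0.07, -0.01, 1.94], [0.002, -0.001, -0.001]] d_tool [-3.7 -0.8 97.1]
case x,y,z 158.31988066312329 -14.910243443131757 340.09217190688787 F [-0.5 -0.2 -0.6]
```

>>> {"op": "send_rows", "data": {
  "rows": [
    [[0,0,1],[0,0,0]],
    [[0,0,2],[0,0,0]],
    [[0,0,2.5],[0,0,0]],
    [[0,0,2],[0,0,0]],
    [[0,0,1.2],[0,0,0]],
    [[0,0,0.6],[0,0,0]],
    [[0,0,0],[0,0,0]]
  ]
}}

```text
clock: 37.57
tcp_pos: [601.3, 372.9, 239.1]
tool_rot: [0.941, 0.337, 0.001, 0.006]
contact_force: [0.3, -0.6, -0.4]
finger_gap: -0.002
```

>>> {"op": "send_rows", "data": {
  "rows": [
    [[-0.7,0,0],[0,0,0]],
    [[-1.5,0,0],[0,0,0]],
    [[-1.5,0,0],[0,0,0]],
    [[-1.5,0,0],[0,0,0]],
    [[-1.5,0,0],[0,0,0]],
    [[-1.5,0,0],[0,0,0]]
  ]
}}

```text
clock: 38.07
tcp_pos: [538.6, 321.2, 245.4]
tool_rot: [0.942, 0.336, 0.008, 0.003]
contact_force: [1.1, 0.8, -0.7]
finger_gap: -0.001
```

```bash
python3 - <<'E'
from h import *
cs();st()
E
```

```text
case x,y,z 71.52278563466797 -17.46465622352793 245.44352180186223 F [ 1.1  0.8 -0.7]
38.0667 [538.6 321.2 245.4] [[0.77, 0.63, 0.02], [0.63, -0.77, -0.0], [0.01, 0.01, -1.0]] -0.0006570473175876464 [ 1.1  0.8 -0.7]
```

>>> {"op": "send_rows", "data": {
  "rows": [
    [[-1.3,0,0.5],[0,0,0]],
    [[-1.3,0,0.6],[0,0,0]],
    [[-1.4,0,0.8],[0,0,0]],
    [[-1.4,0,0.8],[0,0,0]],
    [[-1.1,0,1.2],[0,0,0]],
    [[-1,0,1.2],[0,0,0]],
    [[-0.4,0,0.5],[0,0,0]]
  ]
}}

```text
clock: 38.65
tcp_pos: [479.7, 271.9, 201.2]
tool_rot: [0.942, 0.336, 0.022, 0.003]
contact_force: [0.0, 1.0, 0.2]
finger_gap: -0.002
```

```bash
python3 - <<'E'
from h import *
cs();st()
E
```

```text
case x,y,z -5.334821682075571 -17.84949643117174 201.22750491225497 F [0.  1.  0.2]
38.65 [479.7 271.9 201.2] [[0.77, 0.63, 0.04], [0.63, -0.77, 0.01], [0.04, 0.02, -1.0]] -0.00203445778351554 [0.  1.  0.2]
```

```bash
python3 - <<'E'
from h import *
plan([*W(-22,-15),165],39.7,3)
E
```

```text
tcp [479.7 271.9 201.2] N 3 row [[-0.59, -0.11, 1.19], [0.007, -0.013, -0.003]] d_tool [-18.1  -3.5  35.5]
```

>>> {"op": "send_rows", "data": {
  "rows": [
    [[-0.6,-0.1,1],[0.007,-0.013,0]],
    [[-0.6,-0.1,1.2],[0.007,-0.013,0]],
    [[-0.5,0,1.2],[0.005,-0.01,0]],
    [[-0.3,0,1],[0,0,0]],
    [[-0.1,0,0.8],[0,0,0]],
    [[0,0,0.5],[0,0,0]]
  ]
}}

```text
clock: 39.15
tcp_pos: [463.9, 259.6, 142.0]
tool_rot: [0.942, 0.335, 0.003, 0.001]
contact_force: [0.7, -1.4, 0.4]
finger_gap: 0.001
```

```bash
python3 - <<'E'
from h import *
cs();st()
E
```

```text
case x,y,z -25.34592343948132 -17.173617946690463 141.97213073497812 F [ 0.7 -1.4  0.4]
39.15 [463.9 259.6 142. ] [[0.78, 0.63, 0.01], [0.63, -0.78, 0.0], [0.01, 0.0, -1.0]] 0.0014874487983646322 [ 0.7 -1.4  0.4]
```

>>> {"op": "send_rows", "data": {
  "rows": [
    [[0,0,0.3],[0,0,0]],
    [[0,0,0.3],[0,0,0]],
    [[0,0,0.2],[0,0,0]],
    [[0,0,0.2],[0,0,0]]
  ]
}}

```text
clock: 39.48
tcp_pos: [463.5, 260.1, 136.9]
tool_rot: [0.942, 0.335, 0.002, 0.005]
contact_force: [-6.0, -5.6, 21.2]
finger_gap: 0.002
```

```bash
python3 - <<'E'
from h import *
cs()
E
```

```text
case x,y,z -25.286055194122138 -16.534277867617597 136.94347727624884 F [-6.  -5.6 21.2]
```

>>> {"op": "send_rows", "data": {
  "rows": [
    [[0,0,-0.5],[0,0,0]],
    [[0,0,-2],[0,0,0]],
    [[0,0,-4],[0,0,0]],
    [[0,0,-4],[0,0,0]],
    [[0,0,-4],[0,0,0]],
    [[0,0,-3],[0,0,0]],
    [[0,0,-1],[0,0,0]],
    [[0,0,0],[0,0,0]]
  ],
  "hand": -1
}}

```text
clock: 40.15
tcp_pos: [461.5, 264.8, 329.8]
tool_rot: [0.941, 0.338, 0.001, 0.004]
contact_force: [0.2, 0.6, -0.5]
finger_gap: -0.003
```

```bash
python3 - <<'E'
from h import *
im,c=cap('wrist','w8')
plan([465,-230,325],91.6,14)
cv2.imwrite('pics/z8.png',im[:,:,::-1])
E
```

```text
tcp [461.4 264.7 328.8] N 14 row [[-3.27, 1.65, 0.04], [0.0, 0.0, -0.065]] d_tool [-311.7  384.2    7.1]
```

View pics/z8.png

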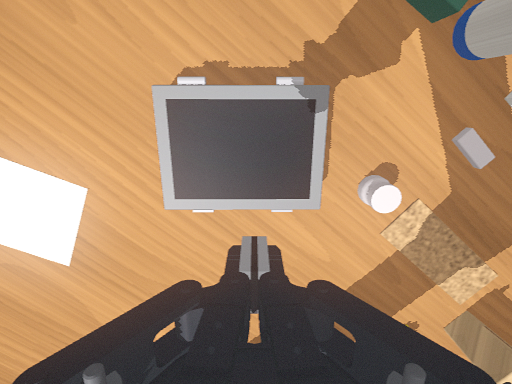

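The lid lies flat on the case at (165–325, 85–210), with no stamps visible. Back to the tidy.

>>> {"op": "send_rows", "data": {
  "rows": [
    [[-1.5,0.8,0],[0,0,-0.03]],
    [[-3.3,1.7,0],[0,0,-0.065]],
    [[-3.3,1.7,0],[0,0,-0.065]],
    [[-3.3,1.7,0],[0,0,-0.065]],
    [[-3.3,1.7,0],[0,0,-0.065]],
    [[-3.3,1.7,0],[0,0,-0.065]],
    [[-3.3,1.7,0],[0,0,-0.065]],
    [[-3.3,1.7,0],[0,0,-0.065]],
    [[-3.3,1.7,0],[0,0,-0.065]],
    [[-3.3,1.7,0],[0,0,-0.065]],
    [[-3.3,1.7,0],[0,0,-0.065]],
    [[-3.3,1.7,0],[0,0,-0.065]]
  ],
  "hand": 1
}}

```text
clock: 41.2
tcp_pos: [425.3, -157.7, 306.6]
tool_rot: [0.74, 0.672, -0.01, -0.01]
contact_force: [0.8, 0.2, 0.3]
finger_gap: 0.996
```

```bash
python3 - <<'E'
from h import *
plan([472,-271,325],91.6)
E
```

```text
tcp [ 425.3 -157.7  306.6] N 4 row [[-2.77, 1.3, -0.48], [-0.007, -0.0, -0.031]] d_tool [-108.3   56.9  -20. ]
```

>>> {"op": "send_rows", "data": {
  "rows": [
    [[-2.5,1.2,-0.5],[-0.007,0,-0.031]],
    [[-2.9,1.3,-0.5],[-0.007,0,-0.031]],
    [[-2.7,1.3,-0.3],[-0.007,0,-0.031]],
    [[-1.7,0.9,0],[-0.007,0,-0.02]],
    [[-0.6,0.4,0],[0,0,0]],
    [[0,0,0],[0,0,0]]
  ]
}}

```text
clock: 41.7
tcp_pos: [465.8, -278.6, 302.5]
tool_rot: [0.703, 0.711, -0.002, -0.01]
contact_force: [0.6, -0.5, 0.0]
finger_gap: 1.003
```

```bash
python3 - <<'E'
from h import *
plan([472,-271,325],91.6)
E
```

```text
tcp [ 465.8 -278.6  302.5] N 1 row [[0.78, 0.59, -2.25], [-0.018, -0.012, -0.018]] d_tool [  7.8   5.9 -22.5]
```

>>> {"op": "send_rows", "data": {
  "rows": [
    [[0.5,0.4,1],[-0.01,-0.008,-0.01]],
    [[0.3,0.2,2],[-0.008,-0.004,-0.008]],
    [[0,0,2],[0,0,0]],
    [[0,0,1.5],[0,0,0]],
    [[0,0,0.8],[0,0,0]],
    [[0,0,0],[0,0,0]]
  ]
}}

```text
clock: 42.2
tcp_pos: [467.3, -259.8, 220.3]
tool_rot: [0.695, 0.719, -0.0, -0.006]
contact_force: [-0.2, -1.0, -0.4]
finger_gap: 0.998
```

```bash
python3 - <<'E'
from h import *
plan([472,-271,155],91.6,5)
E
```

```text
tcp [ 467.3 -259.8  220.3] N 5 row [[-0.23, 0.09, 1.31], [-0.002, -0.002, 0.001]] d_tool [-12.    5.   65.2]
```

>>> {"op": "send_rows", "data": {
  "rows": [
    [[-0.7,0.3,0],[-0.008,-0.006,0]],
    [[-0.4,0.2,0.3],[0,0,0]],
    [[0,0,1],[0,0,0]],
    [[0,0,1.5],[0,0,0]],
    [[0,0,1.2],[0,0,0]],
    [[0,0,0.7],[0,0,0]],
    [[0,0,0.2],[0,0,0]]
  ]
}}

```text
clock: 42.78
tcp_pos: [475.2, -271.2, 170.8]
tool_rot: [0.695, 0.719, 0.001, 0.002]
contact_force: [0.0, 0.8, -0.1]
finger_gap: 1.002
```

```bash
python3 - <<'E'
from h import *
plan([472,-271,154.5],91.6)
E
```

```text
tcp [ 475.2 -271.2  170.8] N 1 row [[0.04, -0.33, 1.63], [0.004, 0.001, 0.006]] d_tool [ 0.4 -3.3 16.3]
```

>>> {"op": "send_rows", "data": {
  "rows": [
    [[0,-0.2,0.6],[0.003,0,0.004]],
    [[0,-0.1,0.6],[0,0,0]],
    [[0,0,0.3],[0,0,0]],
    [[0,0,0.1],[0,0,0]]
  ]
}}

```text
clock: 43.12
tcp_pos: [472.1, -271.6, 153.3]
tool_rot: [0.697, 0.717, -0.0, 0.001]
contact_force: [-0.2, 0.7, 1.1]
finger_gap: 1.0
```

>>> {"op": "send_rows", "data": {
  "rows": [
    [[0,0,0],[0,0,0]],
    [[0,0,0],[0,0,0]],
    [[0,0,0],[0,0,0]],
    [[0,0,0],[0,0,0]],
    [[0,0,0],[0,0,0]],
    [[0,0,0],[0,0,0]],
    [[0,0,0],[0,0,0]],
    [[0,0,0],[0,0,0]]
  ],
  "hand": -1
}}

```text
clock: 43.78
tcp_pos: [471.8, -271.6, 153.8]
tool_rot: [0.697, 0.717, -0.0, 0.001]
contact_force: [0.2, -0.0, -0.7]
finger_gap: 0.599
```

```bash
python3 - <<'E'
from h import *
st()
E
```

```text
43.7833 [ 471.8 -271.6  153.8] [[-0.03, 1.0, 0.0], [1.0, 0.03, -0.0], [-0.0, 0.0, -1.0]] 0.5989964104512537 [ 0.2 -0.  -0.7]
```

>>> {"op": "send_rows", "data": {
  "rows": [
    [[0,0,-0.7],[0,0,0]],
    [[0,0,-1.2],[0,0,0]],
    [[0,0,-1.8],[0,0,0]],
    [[0,0,-1.8],[0,0,0]],
    [[0,0,-1],[0,0,0]],
    [[0,0,-0.3],[0,0,0]]
  ]
}}

```text
clock: 44.28
tcp_pos: [469.9, -270.1, 225.0]
tool_rot: [0.696, 0.718, -0.001, -0.002]
contact_force: [-0.2, 0.4, -3.5]
finger_gap: 0.594
```

```bash
python3 - <<'E'
from h import *
plan([538.2,-58.8,215],90,10)
E
```

```text
tcp [ 469.9 -270.1  225. ] N 10 row [[2.1, 0.72, 0.1], [-0.0, -0.0, 0.003]] d_tool [209.1  74.6  10.2]
```

>>> {"op": "send_rows", "data": {
  "rows": [
    [[1,0.3,0],[0,0,0.003]],
    [[2,0.7,0],[0,0,0.003]],
    [[2.3,0.8,0],[0,0,0.003]],
    [[2.3,0.8,0],[0,0,0.003]],
    [[2.3,0.8,0],[0,0,0.003]],
    [[2.3,0.8,0],[0,0,0.003]],
    [[2.3,0.8,0],[0,0,0.003]],
    [[2,0.7,0],[0,0,0.003]],
    [[1.5,0.5,0],[0,0,0.003]],
    [[0.8,0.3,0],[0,0,0.003]],
    [[0.3,0.1,0],[0,0,0]]
  ]
}}

```text
clock: 45.2
tcp_pos: [532.1, -64.2, 220.7]
tool_rot: [0.709, 0.705, -0.002, -0.005]
contact_force: [-0.6, -0.1, -4.2]
finger_gap: 0.595
```

```bash
python3 - <<'E'
from h import *
plan([538.2,-58.8,215],90,1)
E
```

```text
tcp [532.1 -64.2 220.7] N 1 row [[0.54, 0.62, 0.57], [-0.01, -0.004, -0.007]] d_tool [5.4 6.2 5.7]
```

>>> {"op": "send_rows", "data": {
  "rows": [
    [[0.4,0.4,0.6],[-0.007,-0.003,-0.005]],
    [[0.1,0.2,1],[0,0,0]],
    [[0,0,1.2],[0,0,0]],
    [[0,0,1],[0,0,0]],
    [[0,0,0.6],[0,0,0]],
    [[0,0,0.3],[0,0,0]],
    [[0,0,0],[0,0,0]]
  ]
}}

```text
clock: 45.78
tcp_pos: [535.7, -62.8, 165.5]
tool_rot: [0.709, 0.705, -0.003, -0.003]
contact_force: [-0.5, -0.6, -4.2]
finger_gap: 0.594
```

```bash
python3 - <<'E'
from h import *
plan([538.2,-58.8,157],90,1)
E
```

```text
tcp [535.7 -62.8 165.5] N 1 row [[0.4, 0.25, 0.85], [-0.008, 0.0, -0.006]] d_tool [4.  2.5 8.5]
```

>>> {"op": "send_rows", "data": {
  "rows": [
    [[0.3,0.2,0.2],[-0.007,0,-0.005]],
    [[0.1,0,0.3],[0,0,0]],
    [[0,0,0.2],[0,0,0]],
    [[0,0,0.1],[0,0,0]]
  ]
}}

```text
clock: 46.12
tcp_pos: [538.1, -59.7, 156.9]
tool_rot: [0.708, 0.706, -0.0, 0.0]
contact_force: [-0.7, -0.4, -3.4]
finger_gap: 0.6
```

```bash
python3 - <<'E'
from h import *
plan([538.2,-58.8,157],90,1);st()
E
```

```text
tcp [538.1 -59.7 156.9] N 1 row [[0.09, 0.01, -0.01], [-0.0, 0.001, -0.003]] d_tool [ 0.9  0.1 -0.1]
46.1167 [538.1 -59.7 156.9] [[0.0, 1.0, -0.0], [1.0, -0.0, -0.0], [-0.0, -0.0, -1.0]] 0.6003857084236502 [-0.7 -0.4 -3.4]
```

Still carrying its weight, so lower slightly until it lifts off the hand, then release.

>>> {"op": "send_rows", "data": {
  "rows": [
    [[0,0,0.1],[0,0,0]],
    [[0,0,0.1],[0,0,0]]
  ]
}}

```text
clock: 46.28
tcp_pos: [538.2, -59.6, 156.7]
tool_rot: [0.708, 0.706, -0.001, 0.001]
contact_force: [-4.6, 0.6, 6.9]
finger_gap: 0.601
```

>>> {"op": "send_rows", "data": {
  "rows": [
    [[0,0,0],[0,0,0]],
    [[0,0,0],[0,0,0]],
    [[0,0,0],[0,0,0]],
    [[0,0,0],[0,0,0]],
    [[0,0,-0.5],[0,0,0]],
    [[0,0,-1],[0,0,0]],
    [[0,0,-2],[0,0,0]],
    [[0,0,-3],[0,0,0]],
    [[0,0,-3],[0,0,0]],
    [[0,0,-3],[0,0,0]],
    [[0,0,-2],[0,0,0]],
    [[0,0,-1],[0,0,0]]
  ],
  "hand": 1
}}

```text
clock: 47.28
tcp_pos: [538.6, -57.5, 323.2]
tool_rot: [0.707, 0.707, 0.0, 0.001]
contact_force: [-0.0, 0.2, 0.9]
finger_gap: 0.997
```

```bash
python3 - <<'E'
from h import *
st(); im,c=cap('wrist');s,cc=cap('scene')
np.save('c9.npy',[c],allow_pickle=True)
cv2.imwrite('pics/z9.png',np.hstack([cv2.resize(im[60:320,180:420],None,fx=1.6,fy=1.6),cv2.resize(s[90:270,180:350],None,fx=2.311,fy=2.311)])[:,:,::-1])
E
```

```text
47.2833 [538.6 -57.5 323.2] [[-0.0, 1.0, 0.0], [1.0, 0.0, -0.0], [-0.0, 0.0, -1.0]] 0.9971727535627943 [-0.   0.2  0.9]
```

View pics/z9.png

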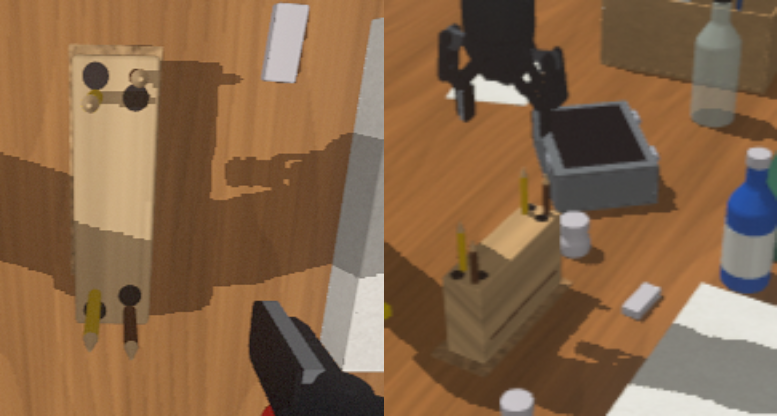

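```bash
python3 - <<'E'
from h import *
c=np.load('c9.npy',allow_pickle=True)[0]
f=lambda u:(180+u[0]/1.6,60+u[1]/1.6)
print([onz(c,f(u),113)[:2] for u in [(72,56),(158,56),(150,322)]],[onz(c,f(u),3)[:2] for u in [(68,46),(162,46)]])
from bench import sign_off
print(sign_off())
E
```

```text
[array([512. ,  27.8]), array([562.3,  27.9]), array([ 561.6, -149.8])] [array([498.7,  37.4]), array([574.6,  37.5])]
the job is handed in; nothing more can be done
None
```

I packed all four stamps into the case, shut the lid and put the pencil tidy back on its mat. The job was handed in at about 47 s. `sign_off()` gave no verdict.

- **Tidy:** I moved it about 220 mm aside and later put it back within 1 mm of where I had first gripped it. My last picture puts its centre at about x 537, y −61. The mat centre is x 537 from that picture and y about −59 to −65 from earlier measurements. The two are parallel to within about 1–2°, well inside the 20 mm and 10° limits.
- **Stamps:** Only four were on the table, and all four stood upright in the case in the last view before the lid was shut. One moved about 3 cm inside the case on its own after I had placed it. It stayed upright and inside, so I put the last stamp beside it.
- **Lid:** I pressed it down until 21 N came back, with the fingertips at 64 mm, which is the height of a shut lid's top face. A picture afterwards shows it flat, though I did not measure its angle separately.
- **Other things:** Nothing collided on the way, and in the last pictures the things in view looked undisturbed. I did not re-measure their positions.

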